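# Snap the pocket plate onto the nut sampling tray

## Robot

A 6-joint arm with a two-finger parallel gripper is mounted at the origin on the work surface. World frame = base frame: x ahead of the robot, y to its left, z up, the work surface at z = 0. Lengths are in m, angles in rad, forces in N, time in s.
With the tool pointing down it reaches from about 0.3 to 0.775 m from the base axis. Payload 14.6 kg.
Tool frame: the origin (TCP) lies at the very end of the fingers, on their centre line; the grasp point (between the pads) lies 19 mm behind it; y points along the fingers, x is the direction in which the jaws open and shut, and the axes are right-handed (so a half turn about y gives the same grasp; the last joint's range is limited). The gripper opens to 94 mm and grips with 3 to 60 N. Pads are 16 mm wide; open, the fingers measure 119 mm over their backs; the gripper's body (75 mm by 177 mm) begins 78 mm behind the grasp point.
Start: joints at [-1.354, 0.3, 1.521, -0, 1.321, -0.067], TCP at [0.154, -0.528, 0.172] pointing down, gripper open.
Joint ranges: [-3.03, 3.03], [-0.79, 2.21], [0.23, 2.52], [-1.04, 4.18], [0, 3.07], [-2.55, 2.55]. Speed limits (rad/s): [2.22, 2.22, 2.57, 3.14, 3.14, 3.14].

## Interface

Orientations are given as [roll, pitch, yaw] about the fixed x, y, z axes, in that order (R = Rz(yaw) Ry(pitch) Rx(roll)).
In Python, from station import get_obs, cams, hand_in gives the robot as it stands. The module is installed in compiled form; this text tells all that it offers.
- The arm moves only by the tool step_arm, never from a script. Its argument "plan" is a list of rows, each an object with "grip": the closure, from -1 (fully open) to 1 (shut), so that 0 is half open; "slide": the shift along the tool's x, y, z in m, a list of three; "spin": the turn about the tool's y in degrees. A call has 1 to 20 rows; each row shifts and turns the commanded pose from where the row before left it, along the tool's axes as they then stand; what a row does not reach is not made up. A row lasts 1/12 s, in which the tool goes at most 41.7 mm and 7.16 degrees, less where a joint would pass 70% of its speed; a pose out of reach is approached as far as the arm can. A call is refused whole if a number of a shift passes 0.0417 or a number of a turn 7.16, either way. A call with a gripper value outside its range is refused whole. The fingers move at their own pace and stop on an object; "force" is the grip in N (left out, the last holds). Time passes only in rows, so rows that do not move let the fingers close. It gives the time, the measured TCP pose, the force and the opening at its end, in the units of the state.
- get_obs(): the state, without advancing time (a new reading comes with each control period).
- cams.camera(name): name is "scene" or "top" or "wrist"; returns the picture (400x640x3 uint8, blue, green, red); there is no depth.
- cams.calibration(name): a dict with "K" (3x3 intrinsics, pixels), "k1" (the pictures are not rectified: a ray, as slopes to the right and down, at radius r is drawn at 1 + k1 r^2 times it, then the intrinsics apply), "T" (4x4, takes a point from camera to world coordinates). Camera axes: x right, y up, looking along -z (the intrinsics and any distortion apply to the point x, -y, -z); pixel columns grow to the right and rows downward; lengths in m; the calibration is good to about 2 mm. A picture is of the moment at which its call begins: read the wrist's pose just before it. calibration takes no time and is no camera call; for the wrist camera it gives the pose at the moment of the call.
- hand_in(): hands the job in, once; it reports no verdict.
The state is a dict: "time_s": time; "qpos": joint angles; "joint_vel": joint speeds; "tau": joint torques, N m; "ee_pos": TCP position; "eef_rot": TCP orientation; "force": force on the tool from outside, world axes, zero at the start; "moment": the same for the moment, N m; "grip_width": finger opening in m.
Only numpy, scipy, OpenCV 4.12 (cv2) and the standard library are available. Lean on these libraries where they do the work, as an engineer would, in place of code of your own. Each camera call takes 0.05 s, during which the arm holds its last target.

## Task

Lift the perforated pocket plate by its grip bar, set it level over the three snap standoffs of the nut sampling tray, and press it down beside each standoff in turn until all three have clicked through and the plate sits fully home. The tray floats on soft feet: press gently enough never to drive it down hard, keep the plate nearly level, leave the jar, bowl and brush alone, and let go of everything at the end.

Things in the scene. Friction and masses are not known exactly. Their poses are not given: they have to be found in the camera images.
- grip_bar (a point): Centre of the loose plate's dark steel grip bar (14 mm thick along x, 74 mm long along y, 14 mm high), which stands on two small feet over the plate's middle, its centre 27 mm above the plate's top face, 31 mm above its underside. Axes are the plate's: long side along y, z up. At the start the plate lies flat on a cork pad 12 mm thick, 150 x 230 mm.
- hole0 (a point): Centre, at the underside, of a 12 mm square mounting hole of the plate (it has three, at the corners of a triangle), at plate x -52, y -92 mm from the middle. The plate is bright aluminium, 132 mm (x) by 212 mm (y) by 4 mm, some 0.33 kg, perforated by round pockets as well.
- hole1 (a point): Same, plate x +52, y -92 mm.
- hole2 (a point): Same, plate x 0, y +92 mm: the single hole at the other end.
- press0 (a point): Top of a round steel pressing land (20 mm across, 2 mm above the plate's top face) beside hole0, at plate x -40, y -60 mm: the place to push that standoff through with closed fingers.
- press1 (a point): Same beside hole1, plate x +40, y -60 mm.
- press2 (a point): Same beside hole2, plate x 0, y +60 mm (23 mm from the end of the grip bar).
- tray_seat (a point): Middle of the tray (aluminium deck 150 x 220 mm with halved nuts on it), at the height of the three shoulder tops on which the plate's underside rests when fully home, 64 mm above the bench with the tray unloaded. Axes: long side along y, z up. The plate fits one way round only, its axes along the tray's, its middle over this point.
- standoff0_tip (a point): Tip of a pale plastic snap standoff, tray x -52, y -92 mm: a 10 mm post on a 22 mm wide steel shoulder, tapering to a 3 mm tip 22 mm above the shoulder, with two spring barbs along x that stick out 8.5 mm from its axis, 6 mm above the shoulder.
- standoff1_tip (a point): Same, tray x +52, y -92 mm. Laid loosely over the posts the plate stops on the barbs, its underside about 8 mm above the shoulders.
- standoff2_tip (a point): Same, tray x 0, y +92 mm (the single one). Pushed over the barbs (roughly 10 to 17 N on the pressing land, different at each standoff) that part of the plate snaps down onto the shoulder and is held there.
- tray (a joint): How far the tray has sunk on its soft sponge feet, in m: 0 unloaded, growing as it is pressed down; it springs back. More than 14 mm (some 21 N pressed on it) is overloading; at 21 mm it is on its stops.
- jar: Bystander: closed amber glass jar, 68 mm across, 100 mm tall; origin under its centre.
- bowl: Bystander: steel bowl, 100 mm across, 40 mm tall; origin under its centre.
- brush: Bystander: small hand brush lying on the bench beyond the work.
Things that resemble listed ones, but are neither listed nor needed, are in the scene too. What is shaped like the part that bears grip_bar but blue or green is not meant.

How it is judged:
On the way:
1. the plate is threaded over all three standoffs (horizontal distance between grip_bar and tray_seat below 0.008 m and angle between the x axis of grip_bar and the x axis of tray_seat, either way round below 0.08 rad and z of each of hole0, hole1, hole2 in the frame of tray_seat below 0.018 m), for 0.1 s.
At the end, for the whole second after the job is handed in: The plate is snapped onto the tray: centred within 4 mm and 0.05 rad, every mounting hole's underside within 2 mm of the shoulder tops, the tray back up on its feet (sunk less than 5 mm), the robot touching nothing (horizontal distance between grip_bar and tray_seat below 0.004 m and angle between the x axis of grip_bar and the x axis of tray_seat, either way round below 0.05 rad and z of each of hole0, hole1, hole2 in the frame of tray_seat below 0.002 m and value of joint tray below 0.005 m).
It fails at once if the tray is overloaded: driven down more than 14.5 mm (pressed with more than about 21 N) (value of joint tray above 0.0145 m).
It fails at once if the plate is tilted more than 0.2 rad (angle between grip_bar's own z axis and vertical above 0.2 rad).
It fails at once if a bystander is moved more than 30 mm (distance of any of jar, bowl, brush from where it was at the start of the episode above 0.03 m).
It also fails if it takes over 64 s, if anything falls off the work surface, if the arm or the gripper's body presses on something with over 40 N, if the wrist force passes 120 N, or if a joint passes its speed limit or range.

## Working session

There is one attempt and no reset: what is moved stays moved. The work goes in short steps, Python scripts to look and compute and a tool call to move; the robot and the scene stay as the last step left them, time stands still between calls to the robot, and variables do not carry over. Pictures are saved under pics/ and viewed, and the job is handed in when it is done.

Besides the shell and the picture viewer there is one more tool, called after "Emit:" as a command line: name --argument value ..., lists and objects as JSON in quotes. step_arm: Moves the arm, as the interface text tells. Its arguments: {"type":"object","properties":{"plan":{"type":"array","items":{"type":"object","properties":{"grip":{"type":"number"},"slide":{"type":"array","items":{"type":"number"}},"spin":{"type":"number"}}}},"force":{"type":"number"}},"required":["plan"]}

```bash
mkdir -p pics; python3 - <<'E'
from station import get_obs,cams
import cv2
o=get_obs();print(o)
for n in["scene","top","wrist"]:
    c=cams.calibration(n);print(n,c)
    cv2.imwrite(f"pics/a_{n}.png",cams.camera(n))
E
```

```text
{'time_s': 0.0, 'qpos': array([-1.35358020e+00,  3.00468778e-01,  1.52160216e+00,  1.70159889e-05,
        1.32070502e+00, -6.65921304e-02]), 'joint_vel': array([-5.05838326e-05,  1.65030854e-03, -2.71506783e-03,  5.09749670e-04,
       -1.89578069e-04,  9.75483290e-04]), 'tau': array([ 3.26698946e-04, -5.31817102e+01, -3.52729797e+01,  7.08591565e-02,
        2.44798040e-02, -9.96976155e-05]), 'ee_pos': array([ 0.15394614, -0.52769023,  0.17147871]), 'eef_rot': array([-1.57070114e+00,  1.17958946e-03, -1.28699223e+00]), 'force': array([ 0.15930236, -0.21382539,  0.19325074]), 'moment': array([-0.05423326, -0.01034804, -0.04816681]), 'grip_width': 0.09376591998334352}
scene {'K': array([[410.15625653,   0.        , 323.76086847],
       [  0.        , 410.15625653, 201.69229977],
       [  0.        ,   0.        ,   1.        ]]), 'k1': -0.049954103966474296, 'T': array([[ 0.58949991, -0.5922218 ,  0.54932977,  1.38948268],
       [ 0.80776007,  0.43528848, -0.39755203, -0.51501179],
       [-0.00367795,  0.67808354,  0.73497564,  1.26784726],
       [ 0.        ,  0.        ,  0.  
[... 309 characters left out ...]
786959,  0.00336787,  0.11033837],
       [ 0.00201237,  0.16629493,  0.98607401,  1.71432595],
       [ 0.        ,  0.        ,  0.        ,  1.        ]])}
wrist {'K': array([[357.54725869,   0.        , 317.78652345],
       [  0.        , 357.54725869, 206.51868565],
       [  0.        ,   0.        ,   1.        ]]), 'k1': -0.06444958602545656, 'T': array([[ 2.79708990e-01,  9.34664340e-01,  2.19466290e-01,
         2.15979982e-01],
       [-9.60084747e-01,  2.72208086e-01,  6.43431132e-02,
        -5.08986341e-01],
       [ 3.98714754e-04, -2.28703585e-01,  9.73496025e-01,
         3.85357172e-01],
       [ 0.00000000e+00,  0.00000000e+00,  0.00000000e+00,
         1.00000000e+00]])}
```

View pics/a_top.png

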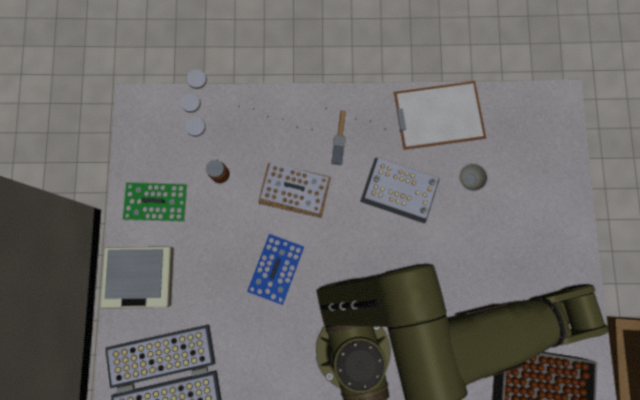

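View pics/a_scene.png

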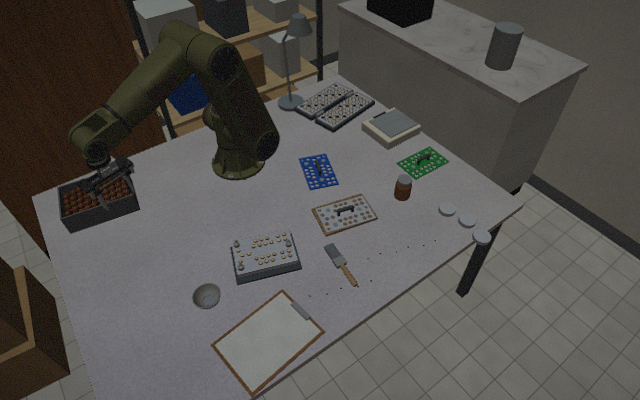

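View pics/a_wrist.png

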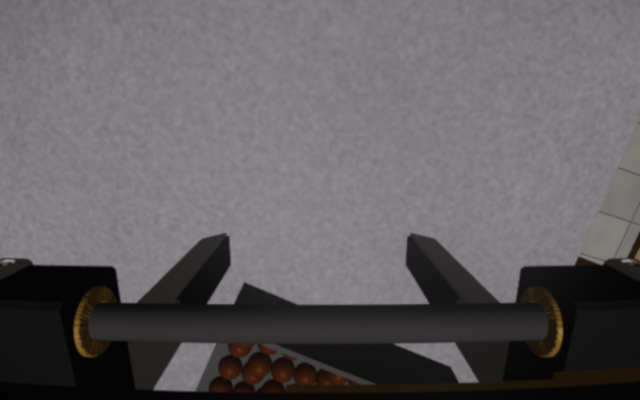

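Candidates in the top view: the aluminium plate on cork (295,187), the blue plate (276,268), the green plate (155,201), and the tray (400,188), which is the target. The description matches the aluminium one on cork. I'll check it in a close crop.

```bash
cat > h.py <<'E'
import numpy as np,cv2
from station import get_obs,cams
def ray(c,u,v):
    K=c["K"];p=np.array([[[u,v]]],float)
    d=cv2.undistortPoints(p,K,np.array([c["k1"],0,0,0,0.]))[0,0]
    T=c["T"];r=T[:3,:3]@np.array([d[0],-d[1],-1]);return T[:3,3],r
def onplane(c,u,v,z):
    o,r=ray(c,u,v);return o+r*(z-o[2])/r[2]
def proj(c,P):
    T=c["T"];q=np.linalg.inv(T)@np.append(P,1);x=np.array([q[0],-q[1],-q[2]])
    return cv2.projectPoints(x[None],np.zeros(3),np.zeros(3),c["K"],np.array([c["k1"],0,0,0,0.]))[0][0,0]
E
python3 - <<'E'
import cv2,numpy as np
from h import *
a=cv2.imread("pics/a_top.png");s=cv2.imread("pics/a_scene.png")
A=cv2.resize(a[150:230,250:450],None,fx=4,fy=4,interpolation=cv2.INTER_CUBIC)
cv2.imwrite("pics/b1.png",A)
S=cv2.resize(s[180:290,215:395],None,fx=4.4,fy=4.4,interpolation=cv2.INTER_CUBIC)
cv2.imwrite("pics/b2.png",S)
c=cams.calibration("top")
print(onplane(c,295,187,.045),onplane(c,400,188,.064),onplane(c,217,170,.05),onplane(c,473,177,.02))
E
```

```text
[0.54964424 0.18942694 0.045     ] [ 0.53954383 -0.16990422  0.064     ] [0.61057483 0.45865269 0.05      ] [ 0.58510014 -0.43379727  0.02      ]
```

View pics/b1.png

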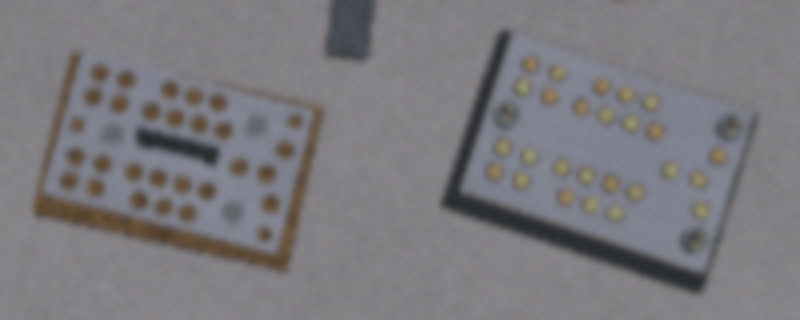

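View pics/b2.png

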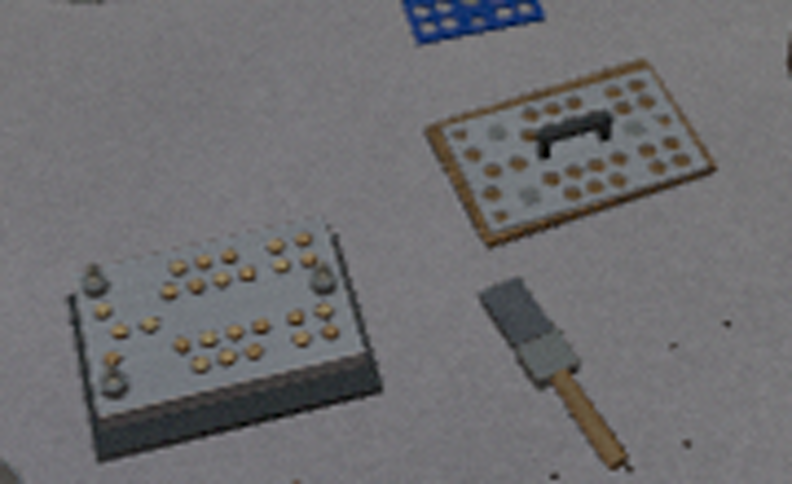

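```bash
python3 - <<'E'
from h import *
c=cams.calibration("top")
f=lambda x,y,z:onplane(c,250+x/4,150+y/4,z)[:2]
P=[f(257,125,.018),f(232,212,.018),f(112,133,.018)]
T=[f(729,125,.07),f(693,240,.07),f(507,115,.07)]
for n,Q,ly in(("plate",P,60),("tray",T,92)):
    # Q[0]: +x side (up) id1 ; Q[1]: -x id0
    m=(Q[0]+Q[1])/2;d=Q[2]-m
    print(n,Q,"c",(m+Q[2])/2,"yaw",np.arctan2(-d[0],d[1]),np.linalg.norm(d),"xyaw",np.arctan2(*(Q[0]-Q[1])[::-1]))
b=[f(143,138,.043),f(213,155,.043)];print(b,sum(b)/2)
E
```

```text
plate [array([0.57502645, 0.12296906]), array([0.49764918, 0.14530711]), array([0.56883472, 0.25044021])] c [0.55258626 0.19228915] yaw -0.2724689016209439 0.1207569127677467 xyaw -0.28104869199513144
tray [array([ 0.56086316, -0.27919075]), array([ 0.46219753, -0.24441032]), array([ 0.57118427, -0.09080455])] c [ 0.54135731 -0.17630254] yaw -0.3356602465967877 0.18110278248709444 xyaw -0.3389073658186589
[array([0.55910347, 0.22153747]), array([0.54364851, 0.16099812])] [0.55137599 0.19126779]
```

Emit:
step_arm --plan '[{"grip":-1,"slide":[-0.013,-0.0063,0.031],"spin":0},{"grip":-1,"slide":[-0.013,-0.0063,0.031],"spin":0},{"grip":-1,"slide":[-0.013,-0.0063,0.031],"spin":0},{"grip":-1,"slide":[-0.013,-0.0063,0.031],"spin":0},{"grip":-1,"slide":[-0.013,-0.0063,0.031],"spin":0},{"grip":-1,"slide":[-0.013,-0.0063,0.031],"spin":0},{"grip":-1,"slide":[-0.013,-0.0063,0.031],"spin":0},{"grip":-1,"slide":[-0.013,-0.0063,0.031],"spin":0},{"grip":-1,"slide":[-0.013,-0.0063,0.031],"spin":0},{"grip":-1,"slide":[-0.013,-0.0063,0.031],"spin":0},{"grip":-1,"slide":[-0.013,-0.0063,0.031],"spin":0},{"grip":-1,"slide":[-0.013,-0.0063,0.031],"spin":0},{"grip":-1,"slide":[-0.013,-0.0063,0.031],"spin":0},{"grip":-1,"slide":[-0.013,-0.0063,0.031],"spin":0}]'

```text
time_s: 1.32
ee_pos: [0.5207, -0.2304, 0.2604]
eef_rot: [-1.571, 0.0, -1.287]
force: [0.4, -0.8, 0.2]
grip_width: 0.0938
```

Emit:
step_arm --plan '[{"grip":-1,"slide":[0,0,0],"spin":-6.8},{"grip":-1,"slide":[0,0,0],"spin":-6.8},{"grip":-1,"slide":[0,0,0],"spin":-6.8},{"grip":-1,"slide":[0,0,0],"spin":-6.8},{"grip":-1,"slide":[0,0,0],"spin":-6.8},{"grip":-1,"slide":[0,0,0],"spin":-6.8},{"grip":-1,"slide":[0,0,0],"spin":-6.8},{"grip":-1,"slide":[0,0,0],"spin":-6.8},{"grip":-1,"slide":[0,0,0],"spin":0},{"grip":-1,"slide":[0,0,0],"spin":0},{"grip":-1,"slide":[0,0,0],"spin":0}]'

```text
time_s: 2.23
ee_pos: [0.5196, -0.2317, 0.2601]
eef_rot: [-1.571, 0.0, -0.342]
force: [0.1, -0.2, -0.1]
grip_width: 0.094
```

```bash
python3 - <<'E'
from h import *
import pickle
o=get_obs();c=cams.calibration("wrist");im=cams.camera("wrist")
print(o["time_s"],o["ee_pos"],o["eef_rot"],o["joint_vel"].round(3))
cv2.imwrite("pics/w_tray.png",im);pickle.dump((o,c),open("w_tray.pkl","wb"))
E
```

```text
2.2333 [ 0.51964791 -0.23173443  0.26014181] [-1.57077870e+00  2.21582193e-04 -3.41598915e-01] [-0.    -0.001 -0.    -0.001  0.    -0.012]
```

View pics/w_tray.png

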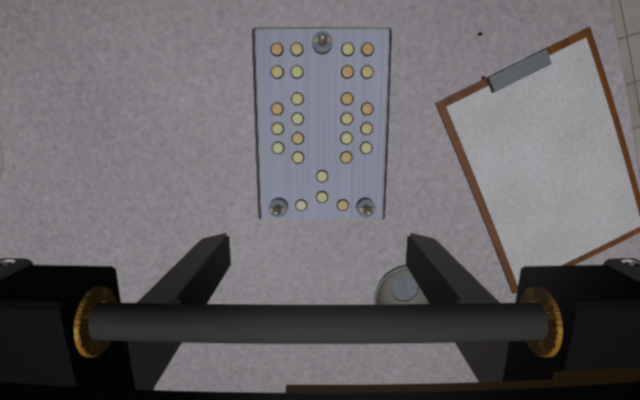

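The wrist view shows the tray, with the single standoff at (322,42) and the pair at (278,207) and (366,207). I'll crop these for precise pixels.

```bash
python3 - <<'E'
import cv2,numpy as np
a=cv2.imread("pics/w_tray.png")
o=[]
for u,v in((278,207),(366,207),(322,42)):
    o.append(cv2.resize(a[v-16:v+16,u-16:u+16],None,fx=8,fy=8,interpolation=cv2.INTER_CUBIC))
cv2.imwrite("pics/w_t3.png",np.hstack(o))
E
```

```text
(no output)
```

View pics/w_t3.png

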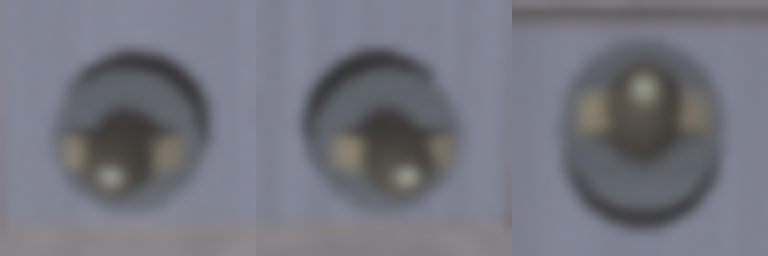

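```bash
cat >> h.py <<'E'
def fit(model,pts):
    """2D rigid fit: returns centre, yaw, resid"""
    M=np.array(model);P=np.array(pts);mc=M.mean(0);pc=P.mean(0)
    a=M-mc;b=P-pc
    th=np.arctan2((a[:,0]*b[:,1]-a[:,1]*b[:,0]).sum(),(a*b).sum())
    R=np.array([[np.cos(th),-np.sin(th)],[np.sin(th),np.cos(th)]])
    t=pc-R@mc;res=P-(M@R.T+t);return t,th,(res*1000).round(1)
E
python3 - <<'E'
from h import *
import pickle
o,c=pickle.load(open("w_tray.pkl","rb"))
M=[(-.052,-.092),(.052,-.092),(0,.092)]
org=[(262,191),(350,191),(306,26)]
def g(pts,z):
    r=[]
    for (x,y),(u,v),k in zip(pts,org,range(3)):
        r.append(onplane(c,u+(x-256*k+.5)/8-.5,v+(y+.5)/8-.5,z)[:2])
    return fit(M,r)
print(g([(111,178),(406,178),(643,88)],.086))
print(g([(124,152),(397,152),(643,112)],.070))
print(g([(132,134),(380,134),(643,120)],.064))
E
```

```text
(array([ 0.54263767, -0.17695662]), np.float64(-0.34029008447551434), array([[-0.1, -0.1],
       [-0. , -0.3],
       [ 0.1,  0.4]]))
(array([ 0.54297952, -0.17701681]), np.float64(-0.3390326817572093), array([[-0.5, -0.1],
       [ 0.3, -0.7],
       [ 0.2,  0.9]]))
(array([ 0.54302218, -0.17604685]), np.float64(-0.3419269785580551), array([[ 0.6, -0.3],
       [-0.7,  0.1],
       [ 0.1,  0.2]]))
```

Emit:
step_arm --plan '[{"grip":-1,"slide":[-0.0107,0,0.035],"spin":0},{"grip":-1,"slide":[-0.0107,0,0.035],"spin":0},{"grip":-1,"slide":[-0.0107,0,0.035],"spin":0},{"grip":-1,"slide":[-0.0107,0,0.035],"spin":0},{"grip":-1,"slide":[-0.0107,0,0.035],"spin":0},{"grip":-1,"slide":[-0.0107,0,0.035],"spin":0},{"grip":-1,"slide":[-0.0107,0,0.035],"spin":0},{"grip":-1,"slide":[-0.0107,0,0.035],"spin":0},{"grip":-1,"slide":[-0.0107,0,0.035],"spin":0},{"grip":-1,"slide":[-0.0107,0,0.035],"spin":-3.8},{"grip":-1,"slide":[0,0,0],"spin":0},{"grip":-1,"slide":[0,0,0],"spin":0},{"grip":-1,"slide":[0,0,0],"spin":0},{"grip":-1,"slide":[0,0,0],"spin":0}]'

```text
time_s: 3.45
ee_pos: [0.5347, 0.1329, 0.2603]
eef_rot: [-1.571, -0.0, -0.274]
force: [0.0, -0.4, 0.8]
grip_width: 0.094
```

```bash
python3 - <<'E'
from h import *
import pickle
o=get_obs();c=cams.calibration("wrist");im=cams.camera("wrist")
print(o["time_s"],o["ee_pos"],o["eef_rot"],o["joint_vel"].round(3))
cv2.imwrite("pics/w_plate.png",im);pickle.dump((o,c),open("w_plate.pkl","wb"))
cv2.imwrite("pics/w_plate_c.png",cv2.resize(im[10:240,220:420],None,fx=2.6,fy=2.6,interpolation=cv2.INTER_CUBIC))
E
```

```text
3.45 [0.53470773 0.13294948 0.26030081] [-1.57088990e+00 -8.97480094e-05 -2.73697681e-01] [-0.008  0.    -0.001 -0.    -0.    -0.003]
```

View pics/w_plate.png

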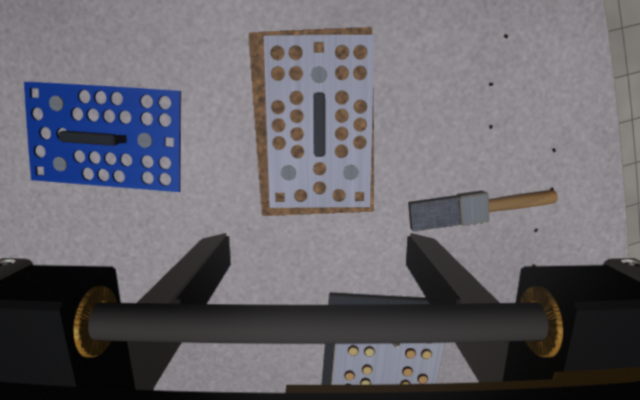

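View pics/w_plate_c.png

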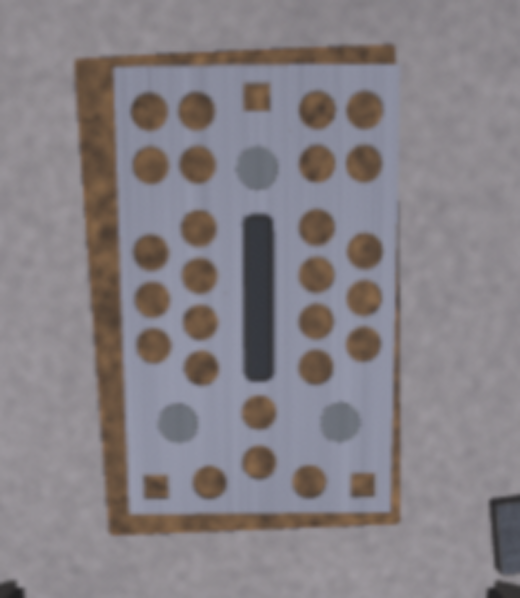

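The crop confirms the choice: bright aluminium, a dark bar at (319,124), the single hole at (319,47), and cork showing through the pockets. The blue plate at (103,137) is the decoy.

```bash
python3 - <<'E'
from h import *
import pickle
o,c=pickle.load(open("w_plate.pkl","rb"))
f=lambda x,y,z:onplane(c,220+(x+.5)/2.6-.5,10+(y+.5)/2.6-.5,z)[:2]
print(fit([(-.04,-.06),(.04,-.06),(0,.06)],[f(179,423,.018),f(340,422,.018),f(257,168,.018)]))
print(fit([(-.052,-.092),(.052,-.092),(0,.092)],[f(156,486,.015),f(363,485,.015),f(257,97,.015)]))
print((f(258,214,.05)+f(258,381,.05))/2, np.linalg.norm(f(258,214,.05)-f(258,381,.05)))
t=np.array([.5528,.1921]);e=o["ee_pos"];y=o["eef_rot"][2]
E
```

```text
(array([0.55240549, 0.19391658]), np.float64(-0.2644307129933936), array([[ 0.4,  0.1],
       [-0.2, -0. ],
       [-0.1, -0.1]]))
(array([0.55237304, 0.19373613]), np.float64(-0.26723129150774594), array([[-0.2,  0. ],
       [ 0.2, -0.3],
       [ 0. ,  0.3]]))
[0.5521197  0.19394298] 0.07313381838085231
```

Emit:
step_arm --plan '[{"grip":-1,"slide":[0.0002,0,0.032],"spin":-0.4},{"grip":-1,"slide":[0.0003,0,0.0314],"spin":0},{"grip":-1,"slide":[0,0.03,0],"spin":0},{"grip":-1,"slide":[0,0.03,0],"spin":0},{"grip":-1,"slide":[0,0.03,0],"spin":0},{"grip":-1,"slide":[0,0.03,0],"spin":0},{"grip":-1,"slide":[0,0.03,0],"spin":0},{"grip":-1,"slide":[0,0.03,0],"spin":0},{"grip":-1,"slide":[0,0.03,0],"spin":0},{"grip":-1,"slide":[0,0.014,0],"spin":0},{"grip":-1,"slide":[0,0.01,0],"spin":0},{"grip":-1,"slide":[0,0,0],"spin":0},{"grip":-1,"slide":[0,0,0],"spin":0},{"grip":-1,"slide":[0,0,0],"spin":0},{"grip":-1,"slide":[0,0,0],"spin":0}]'

```text
time_s: 4.75
ee_pos: [0.5527, 0.195, 0.0277]
eef_rot: [-1.57, -0.002, -0.265]
force: [0.4, -0.5, -1.1]
grip_width: 0.0938
```

```bash
python3 - <<'E'
from h import *
o=get_obs();im=cams.camera("wrist")
print(o["time_s"],o["ee_pos"],o["eef_rot"],o["force"])
cv2.imwrite("pics/w_pre.png",im)
E
```

```text
4.75 [0.55267815 0.19499533 0.02766824] [-1.56961027 -0.00192573 -0.26460463] [ 0.38934302 -0.46297888 -1.08111541]
```

View pics/w_pre.png

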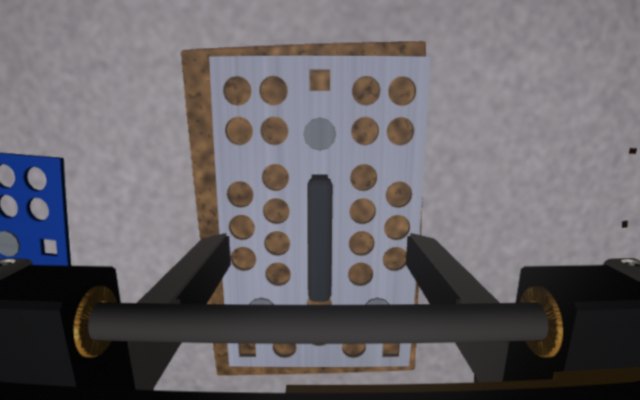

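The bar is centred between the fingers at column 319. Closing.

Emit:
step_arm --plan '[{"grip":0.4,"slide":[0,0,0],"spin":0},{"grip":0.7,"slide":[0,0,0],"spin":0},{"grip":1,"slide":[0,0,0],"spin":0},{"grip":1,"slide":[0,0,0],"spin":0},{"grip":1,"slide":[0,0,0],"spin":0},{"grip":1,"slide":[0,0,0],"spin":0},{"grip":1,"slide":[0,0,0],"spin":0},{"grip":1,"slide":[0,0,0],"spin":0},{"grip":1,"slide":[0,0,0],"spin":0},{"grip":1,"slide":[0,0,0],"spin":0}]' --force 45

```text
time_s: 5.63
ee_pos: [0.5519, 0.1949, 0.0262]
eef_rot: [-1.571, 0.0, -0.264]
force: [0.1, 0.7, -0.0]
grip_width: 0.0306
```

Emit:
step_arm --plan '[{"grip":1,"slide":[0,-0.004,0],"spin":0},{"grip":1,"slide":[0,-0.008,0],"spin":0},{"grip":1,"slide":[0,-0.015,0],"spin":0},{"grip":1,"slide":[0,-0.02,0],"spin":0},{"grip":1,"slide":[0,-0.02,0],"spin":0},{"grip":1,"slide":[0,-0.02,0],"spin":0},{"grip":1,"slide":[0,-0.02,0],"spin":0},{"grip":1,"slide":[0,-0.02,0],"spin":0},{"grip":1,"slide":[0,-0.015,0],"spin":0},{"grip":1,"slide":[0,-0.008,0],"spin":0},{"grip":1,"slide":[0,0,0],"spin":0},{"grip":1,"slide":[0,0,0],"spin":0},{"grip":1,"slide":[0,0,0],"spin":0}]'

```text
time_s: 6.72
ee_pos: [0.5515, 0.1948, 0.1752]
eef_rot: [-1.572, 0.001, -0.264]
force: [-0.7, 0.5, -0.8]
grip_width: 0.0008
```

```bash
python3 - <<'E'
from h import *
import pickle
o=get_obs();c=cams.calibration("wrist");im=cams.camera("wrist")
print(o["time_s"],o["ee_pos"],o["eef_rot"],o["force"],o["moment"],o["grip_width"])
cv2.imwrite("pics/w_held.png",im);pickle.dump((o,c),open("w_held.pkl","wb"))
E
```

```text
6.7167 [0.5514611  0.19480874 0.17521739] [-1.57159133e+00  1.31620167e-03 -2.64252001e-01] [-0.7432119   0.54740666 -0.7870193 ] [-0.03897467 -0.04372813 -0.00825555] 0.0007534454031771416
```

View pics/w_held.png

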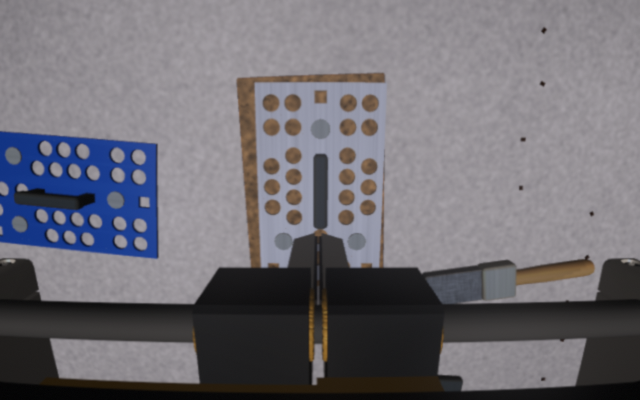

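The lift came too early: the fingers were still closing (opening 30 mm) when it started, so they closed on air. The plate appears untouched on its pad. I'll reopen, remeasure and go down again.

Emit:
step_arm --plan '[{"grip":-0.3,"slide":[0,0,-0.02],"spin":0},{"grip":-0.3,"slide":[0,0,-0.02],"spin":0},{"grip":-0.3,"slide":[0,0,-0.02],"spin":0},{"grip":-0.3,"slide":[0,-0.02,0],"spin":0},{"grip":-0.3,"slide":[0,-0.02,0],"spin":0},{"grip":-0.3,"slide":[0,-0.02,0],"spin":0},{"grip":-0.3,"slide":[0,0,0],"spin":0},{"grip":-0.3,"slide":[0,0,0],"spin":0},{"grip":-0.3,"slide":[0,0,0],"spin":0},{"grip":-0.3,"slide":[0,0,0],"spin":0},{"grip":-0.3,"slide":[0,0,0],"spin":0}]'

```text
time_s: 7.68
ee_pos: [0.5359, 0.137, 0.2351]
eef_rot: [-1.572, 0.002, -0.264]
force: [0.8, -0.1, 0.7]
grip_width: 0.0612
```

```bash
python3 - <<'E'
from h import *
import pickle
o=get_obs();c=cams.calibration("wrist");im=cams.camera("wrist")
print(o["time_s"],o["ee_pos"],o["eef_rot"],o["grip_width"])
pickle.dump((o,c),open("w_plate.pkl","wb"));cv2.imwrite("pics/w_plate2.png",im)
cv2.imwrite("pics/w_plate2_c.png",cv2.resize(im[10:240,220:420],None,fx=2.6,fy=2.6,interpolation=cv2.INTER_CUBIC))
E
```

```text
7.6833 [0.53587597 0.1370009  0.23508485] [-1.57156973  0.0016513  -0.26415471] 0.061178976911489776
```

View pics/w_plate2_c.png

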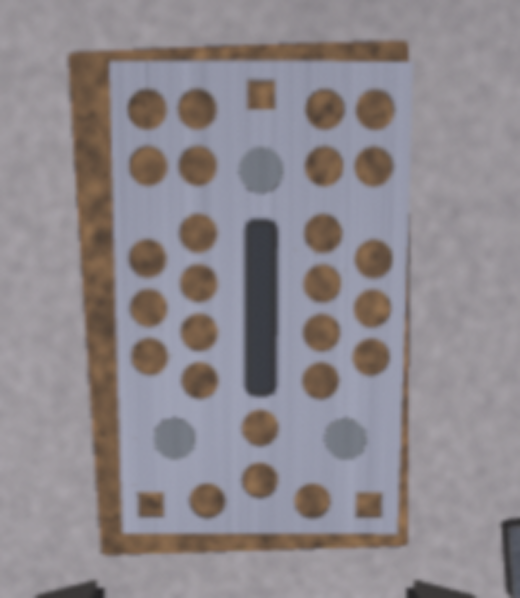

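```bash
python3 - <<'E'
from h import *
import pickle
o,c=pickle.load(open("w_plate.pkl","rb"))
f=lambda x,y,z:onplane(c,220+(x+.5)/2.6-.5,10+(y+.5)/2.6-.5,z)[:2]
a=fit([(-.04,-.06),(.04,-.06),(0,.06)],[f(175,439,.018),f(345,439,.018),f(261,171,.018)])
b=fit([(-.052,-.092),(.052,-.092),(0,.092)],[f(151,505,.015),f(369,505,.015),f(261,95,.015)])
print(a,b);print((f(261,219,.05)+f(261,396,.05))/2)
t=(a[0]+b[0])/2;d=t-o["ee_pos"][:2];y=o["eef_rot"][2]
print(d@[np.cos(y),np.sin(y)],d@[-np.sin(y),np.cos(y)])
E
```

```text
(array([0.5522552 , 0.19367146]), np.float64(-0.26637765173575473), array([[ 0.2, -0. ],
       [-0.2,  0.2],
       [ 0. , -0.2]])) (array([0.55225298, 0.19358791]), np.float64(-0.26547429956954943), array([[-0.3, -0.2],
       [ 0.2, -0.2],
       [ 0.1,  0.4]]))
[0.55240435 0.19391838]
0.0010246174245719377 0.058940757674070546
```

Emit:
step_arm --plan '[{"grip":-0.3,"slide":[0.0005,0,0.03],"spin":0},{"grip":-0.3,"slide":[0.0005,0,0.029],"spin":0.1},{"grip":-0.3,"slide":[0,0.03,0],"spin":0},{"grip":-0.3,"slide":[0,0.03,0],"spin":0},{"grip":-0.3,"slide":[0,0.03,0],"spin":0},{"grip":-0.3,"slide":[0,0.03,0],"spin":0},{"grip":-0.3,"slide":[0,0.03,0],"spin":0},{"grip":-0.3,"slide":[0,0.03,0],"spin":0},{"grip":-0.3,"slide":[0,0.019,0],"spin":0},{"grip":-0.3,"slide":[0,0.01,0],"spin":0},{"grip":-0.3,"slide":[0,0,0],"spin":0},{"grip":-0.3,"slide":[0,0,0],"spin":0},{"grip":-0.3,"slide":[0,0,0],"spin":0}]'

```text
time_s: 8.82
ee_pos: [0.5534, 0.194, 0.0287]
eef_rot: [-1.57, -0.002, -0.266]
force: [-0.3, 0.4, 1.2]
grip_width: 0.061
```

Emit:
step_arm --plan '[{"grip":1,"slide":[0,0,0],"spin":0},{"grip":1,"slide":[0,0,0],"spin":0},{"grip":1,"slide":[0,0,0],"spin":0},{"grip":1,"slide":[0,0,0],"spin":0},{"grip":1,"slide":[0,0,0],"spin":0},{"grip":1,"slide":[0,0,0],"spin":0},{"grip":1,"slide":[0,0,0],"spin":0},{"grip":1,"slide":[0,0,0],"spin":0},{"grip":1,"slide":[0,0,0],"spin":0},{"grip":1,"slide":[0,0,0],"spin":0},{"grip":1,"slide":[0,0,0],"spin":0},{"grip":1,"slide":[0,0,0],"spin":0}]' --force 45

```text
time_s: 9.82
ee_pos: [0.5526, 0.1937, 0.0272]
eef_rot: [-1.571, 0.0, -0.266]
force: [-0.3, -1.3, 1.0]
grip_width: 0.0003
```

The width reads 0 at the bar, so I'll look before doing anything else.

```bash
python3 - <<'E'
from h import *
o=get_obs();print(o["ee_pos"],o["grip_width"])
for n in("wrist","scene"):
    im=cams.camera(n)
    if n=="scene": im=cv2.resize(im[130:250,270:410],None,fx=5,fy=5,interpolation=cv2.INTER_CUBIC)
    cv2.imwrite(f"pics/g_{n}.png",im)
E
```

```text
[0.55258499 0.19370261 0.02724544] 0.00030530698931000185
```

View pics/g_wrist.png

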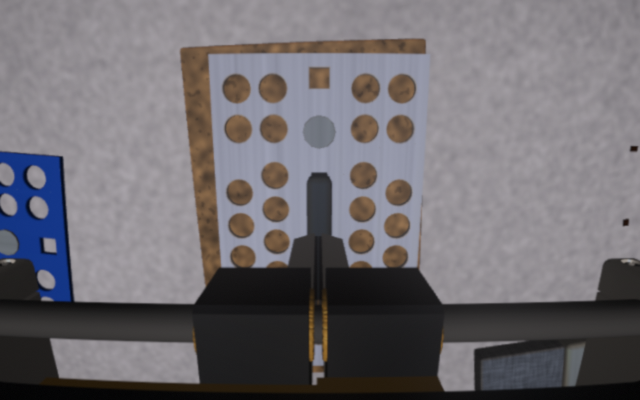

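View pics/g_scene.png

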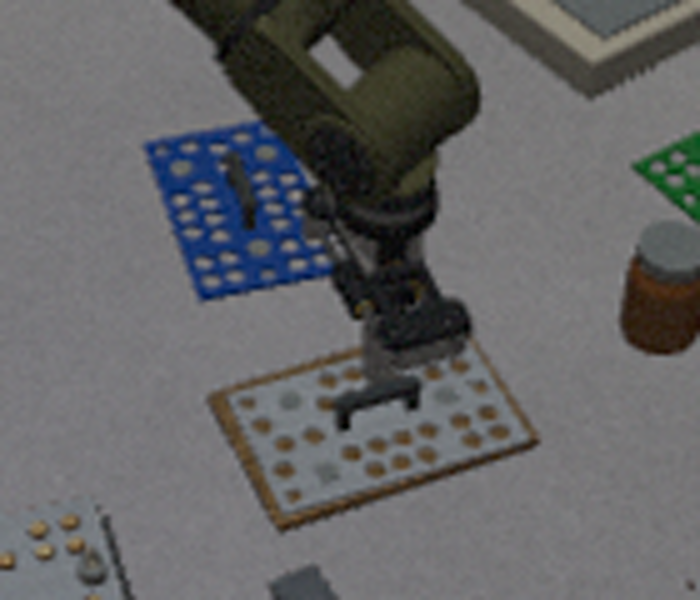

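```bash
python3 - <<'E'
from h import *
o=get_obs();e=o["ee_pos"]
cs=cams.calibration("scene");cw=cams.calibration("wrist");ct=cams.calibration("top")
s=lambda P:((proj(cs,P)-[270,130])*5).round(0)
print("tcp scene",s(e),"wrist",proj(cw,e))
for dz in(0,.02,.04,.08):print(dz,"scene",s(e+[0,0,dz]),"wrist",proj(cw,e+[0,0,dz]).round(1))
yw=-.266;X=np.array([np.cos(yw),np.sin(yw),0]);Y=np.array([-np.sin(yw),np.cos(yw),0])
C=np.array([.5523,.1937,0])
for z in(.036,.05):
  for q in(-.037,.037):print("bar end",z,q,s(C+Y*q+[0,0,z]))
for nm,x,y,z in(("h0",-.052,-.092,.016),("h1",.052,-.092,.016),("h2",0,.092,.016)):print(nm,s(C+X*x+Y*y+[0,0,z]))
E
```

```text
tcp scene [373. 404.] wrist [319.7409338 230.7192838]
0 scene [373. 404.] wrist [319.7 230.7]
0.02 scene [373. 388.] wrist [319.9 241.1]
0.04 scene [374. 371.] wrist [320.2 253.6]
0.08 scene [376. 336.] wrist [320.9 288.6]
bar end 0.036 -0.037 [330. 410.]
bar end 0.036 0.037 [415. 385.]
bar end 0.05 -0.037 [330. 398.]
bar end 0.05 0.037 [416. 373.]
h0 [243. 399.]
h1 [289. 492.]
h2 [475. 383.]
```

```bash
python3 - <<'E'
import cv2,numpy as np
a=cv2.imread("pics/g_wrist.png")[150:300,260:380]
a=np.clip((a/255.)**.5*255,0,255).astype(np.uint8)
b=cv2.imread("pics/g_scene.png")[280:460,280:480]
b=np.clip((b/255.)**.5*255,0,255).astype(np.uint8)
a=cv2.resize(a,None,fx=3.3,fy=3.3,interpolation=cv2.INTER_CUBIC);b=cv2.resize(b,(400,495)[:1]+(int(400*.9),))
h=max(a.shape[0],b.shape[0]);o=np.zeros((h,a.shape[1]+b.shape[1],3),np.uint8);o[:a.shape[0],:a.shape[1]]=a;o[:b.shape[0],a.shape[1]:]=b
cv2.imwrite("pics/g_zoom.png",o)
E
```

```text
(no output)
```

View pics/g_zoom.png

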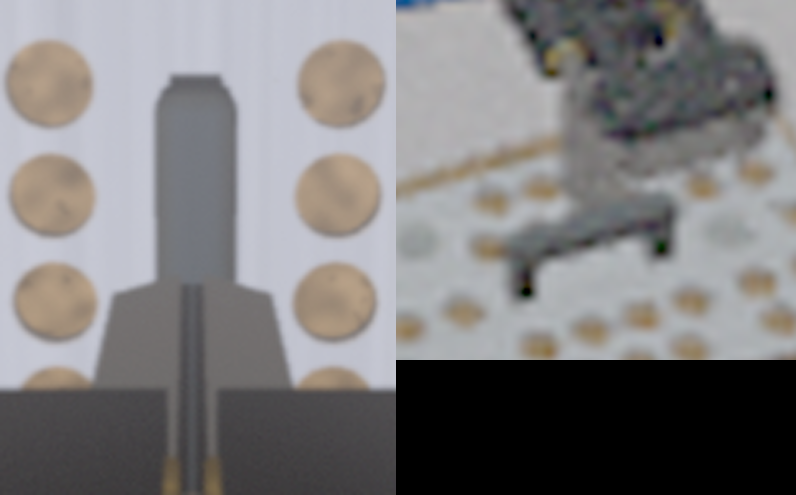

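```bash
python3 - <<'E'
from h import *
cs=cams.calibration("scene")
e=np.array([0.15394614, -0.52769023,  0.17147871]);yw=-1.287
X=np.array([np.cos(yw),np.sin(yw),0]);Z=np.array([-np.sin(yw),np.cos(yw),0])
im=cv2.imread("pics/a_scene.png");im=np.clip((im/255.)**.5*255,0,255).astype(np.uint8)
A=cv2.resize(im[130:230,60:160],None,fx=6,fy=6,interpolation=cv2.INTER_CUBIC)
for sx in(-.047,.047):
  for dz,col in((0,(0,0,255)),(.02,(0,255,0)),(.04,(255,0,0))):
    p=((proj(cs,e+X*sx+[0,0,dz])-[60,130]+.5)*6).astype(int);print(sx,dz,p);cv2.circle(A,tuple(map(int,p)),3,col,-1)
cv2.imwrite("pics/tipcheck.png",A)
E
```

```text
-0.047 0 [443 416]
-0.047 0.02 [432 394]
-0.047 0.04 [421 371]
0.047 0 [311 507]
0.047 0.02 [299 485]
0.047 0.04 [286 463]
```

View pics/tipcheck.png

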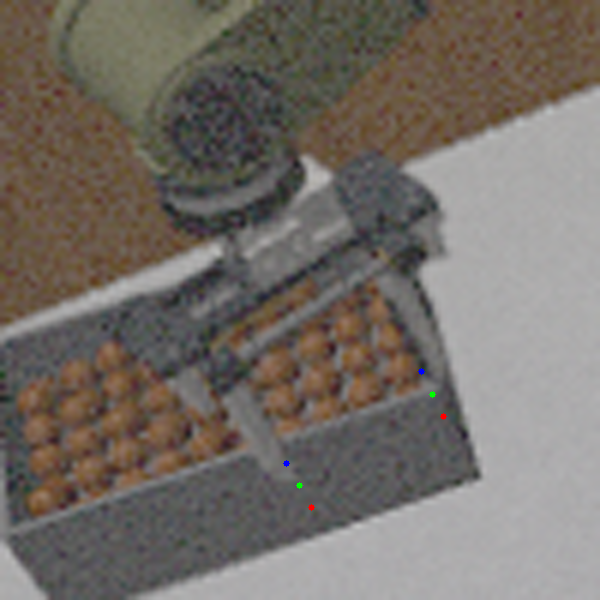

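The pictures disagree with the nominal TCP. In the scene view the fingertips end about 23 mm above the reported TCP: the tips sit between the green and blue marks. So the fingers closed just above the bar. I'll open above the bar and grasp about 24 mm lower, watching force and picture.

Emit:
step_arm --plan '[{"grip":-0.4,"slide":[0,-0.02,0],"spin":0},{"grip":-0.4,"slide":[0,-0.01,0],"spin":0},{"grip":-0.4,"slide":[0,0,0],"spin":0},{"grip":-0.4,"slide":[0,0,0],"spin":0},{"grip":-0.4,"slide":[0,0,0],"spin":0},{"grip":-0.4,"slide":[0,0,0],"spin":0},{"grip":-0.4,"slide":[0,0,0],"spin":0},{"grip":-0.4,"slide":[0,0,0],"spin":0},{"grip":-0.4,"slide":[0,0,0],"spin":0},{"grip":-0.4,"slide":[0,0.02,0],"spin":0},{"grip":-0.4,"slide":[0,0.015,0],"spin":0},{"grip":-0.4,"slide":[0,0.005,0],"spin":0},{"grip":-0.4,"slide":[0,0.005,0],"spin":0},{"grip":-0.4,"slide":[0,0,0],"spin":0},{"grip":-0.4,"slide":[0,0,0],"spin":0}]'

```text
time_s: 11.17
ee_pos: [0.5529, 0.1938, 0.0127]
eef_rot: [-1.571, -0.0, -0.266]
force: [-0.3, -0.5, -0.1]
grip_width: 0.0657
```

```bash
python3 - <<'E'
from h import *
o=get_obs();print(o["ee_pos"],o["grip_width"],o["force"])
w=cams.camera("wrist");s=cams.camera("scene")
g=lambda a:np.clip((a/255.)**.5*255,0,255).astype(np.uint8)
a=cv2.resize(g(w[60:300,200:440]),(400,400));b=cv2.resize(g(s[190:240,320:370]),(400,400),interpolation=cv2.INTER_CUBIC)
cv2.imwrite("pics/g2.png",np.hstack([a,b]))
E
```

```text
[0.55285325 0.19380298 0.01274922] 0.06574554837587349 [-0.25701778 -0.46352341 -0.09698003]
```

View pics/g2.png

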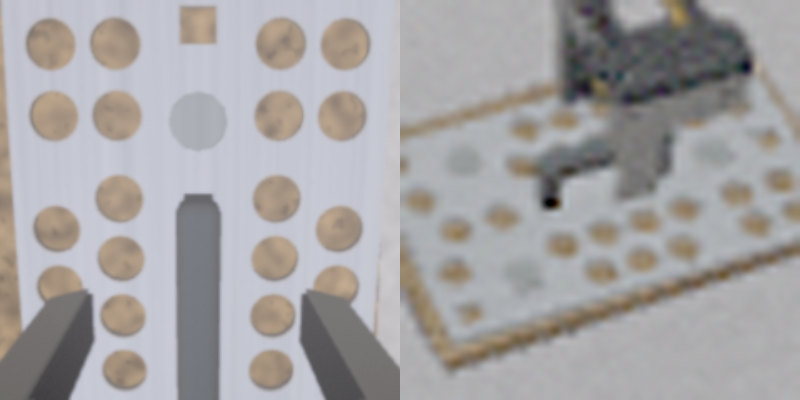

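```bash
python3 - <<'E'
from h import *
cs=cams.calibration("scene");e=get_obs()["ee_pos"];yw=-.266
X=np.array([np.cos(yw),np.sin(yw),0]);Z=np.array([-np.sin(yw),np.cos(yw),0])
for sx in(.033,.045):
  for sz in(-.008,.008):
    print(sx,sz,[(((proj(cs,e+X*sx+Z*sz+[0,0,d])-[320,190]+.5)*8)+[400,0]).round().tolist() for d in(0,.01,.02,.03)])
E
```

```text
0.033 -0.008 [[611.0, 241.0], [612.0, 228.0], [612.0, 215.0], [613.0, 202.0]]
0.033 0.008 [[640.0, 232.0], [641.0, 219.0], [642.0, 206.0], [643.0, 193.0]]
0.045 -0.008 [[620.0, 258.0], [621.0, 245.0], [622.0, 232.0], [623.0, 219.0]]
0.045 0.008 [[650.0, 249.0], [651.0, 236.0], [652.0, 223.0], [653.0, 210.0]]
```

Emit:
step_arm --plan '[{"grip":-0.4,"slide":[0,0.005,0],"spin":0},{"grip":-0.4,"slide":[0,0.005,0],"spin":0},{"grip":-0.4,"slide":[0,0.004,0],"spin":0},{"grip":-0.4,"slide":[0,0,0],"spin":0},{"grip":-0.4,"slide":[0,0,0],"spin":0},{"grip":-0.4,"slide":[0,0,0],"spin":0}]'

```text
time_s: 11.77
ee_pos: [0.5526, 0.1937, -0.0017]
eef_rot: [-1.571, -0.0, -0.266]
force: [-0.4, -0.3, -0.1]
grip_width: 0.0657
```

```bash
python3 - <<'E'
from h import *
o=get_obs();print(o["ee_pos"],o["grip_width"],o["force"])
w=cams.camera("wrist");s=cams.camera("scene");t=cams.camera("top")
g=lambda a:np.clip((a/255.)**.5*255,0,255).astype(np.uint8)
a=cv2.resize(g(w[60:300,200:440]),(400,400));b=cv2.resize(g(s[190:240,320:370]),(400,400),interpolation=cv2.INTER_CUBIC)
cv2.imwrite("pics/g3.png",np.hstack([a,b]))
E
```

```text
[ 0.55264917  0.19374398 -0.00169945] 0.06567538723987595 [-0.37728907 -0.29312219 -0.06866558]
```

View pics/g3.png

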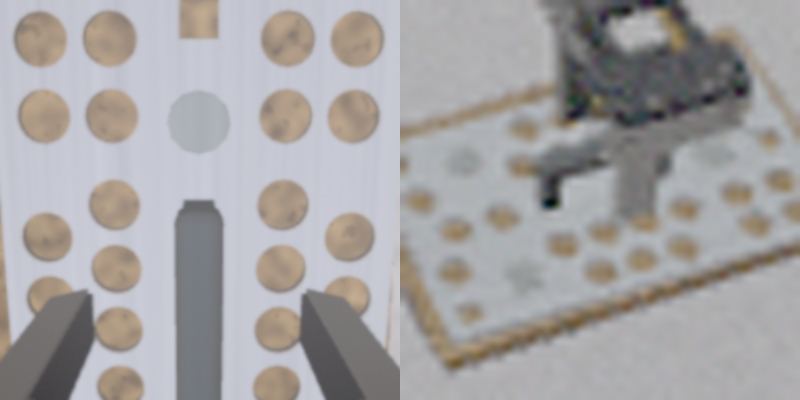

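Emit:
step_arm --plan '[{"grip":-0.4,"slide":[0,0.003,0],"spin":0},{"grip":-0.4,"slide":[0,0.003,0],"spin":0},{"grip":-0.4,"slide":[0,0.002,0],"spin":0},{"grip":-0.4,"slide":[0,0,0],"spin":0},{"grip":-0.4,"slide":[0,0,0],"spin":0}]'

```text
time_s: 12.33
ee_pos: [0.5524, 0.1937, -0.01]
eef_rot: [-1.571, 0.0, -0.266]
force: [-0.4, -0.2, 0.2]
grip_width: 0.0661
```

```bash
python3 - <<'E'
from h import *
o=get_obs();print(o["ee_pos"],o["grip_width"],o["force"])
s=cams.camera("scene");t=cams.camera("top")
g=lambda a:np.clip((a/255.)**.5*255,0,255).astype(np.uint8)
b=cv2.resize(g(s[190:240,320:370]),(500,500),interpolation=cv2.INTER_CUBIC)
cv2.imwrite("pics/g4.png",b)
cs=cams.calibration("scene");e=o["ee_pos"];yw=-.266
X=np.array([np.cos(yw),np.sin(yw),0]);Z=np.array([-np.sin(yw),np.cos(yw),0])
for sx in(.033,.045):
  for z in(.016,.026,.036): print(sx,z,(((proj(cs,np.array([*(e+X*sx)[:2],z]))-[320,190]+.5)*10)).round())
E
```

```text
[ 0.55243573  0.19368428 -0.01000285] 0.06612757562799225 [-0.39275501 -0.20443514  0.23979318]
0.033 0.016 [281. 290.]
0.033 0.026 [282. 274.]
0.033 0.036 [283. 257.]
0.045 0.016 [293. 312.]
0.045 0.026 [294. 295.]
0.045 0.036 [295. 279.]
```

View pics/g4.png

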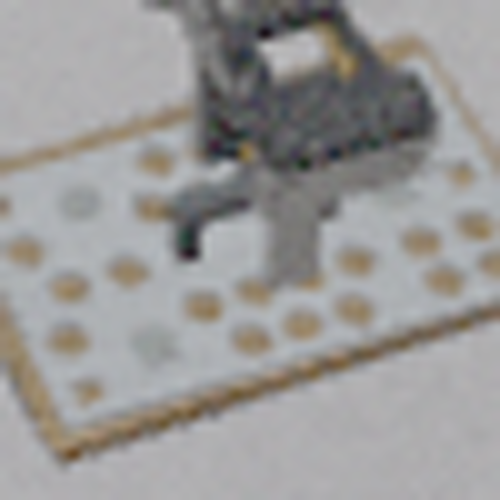

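No contact yet, and the finger now clearly covers the bar in the picture. I'll go 3 mm lower and close, leaving the fingers time.

Emit:
step_arm --plan '[{"grip":-0.4,"slide":[0,0.003,0],"spin":0},{"grip":1,"slide":[0,0,0],"spin":0},{"grip":1,"slide":[0,0,0],"spin":0},{"grip":1,"slide":[0,0,0],"spin":0},{"grip":1,"slide":[0,0,0],"spin":0},{"grip":1,"slide":[0,0,0],"spin":0},{"grip":1,"slide":[0,0,0],"spin":0},{"grip":1,"slide":[0,0,0],"spin":0},{"grip":1,"slide":[0,0,0],"spin":0},{"grip":1,"slide":[0,0,0],"spin":0},{"grip":1,"slide":[0,0,0],"spin":0},{"grip":1,"slide":[0,0,0],"spin":0},{"grip":1,"slide":[0,0,0],"spin":0}]' --force 45

```text
time_s: 13.52
ee_pos: [0.5526, 0.1937, -0.0127]
eef_rot: [-1.571, -0.0, -0.266]
force: [-0.3, -1.0, 0.1]
grip_width: 0.0137
```

Emit:
step_arm --plan '[{"grip":1,"slide":[0,-0.002,0],"spin":0},{"grip":1,"slide":[0,-0.005,0],"spin":0},{"grip":1,"slide":[0,-0.01,0],"spin":0},{"grip":1,"slide":[0,-0.015,0],"spin":0},{"grip":1,"slide":[0,-0.02,0],"spin":0},{"grip":1,"slide":[0,-0.02,0],"spin":0},{"grip":1,"slide":[0,-0.02,0],"spin":0},{"grip":1,"slide":[0,-0.015,0],"spin":0},{"grip":1,"slide":[0,-0.008,0],"spin":0},{"grip":1,"slide":[0,0,0],"spin":0},{"grip":1,"slide":[0,0,0],"spin":0},{"grip":1,"slide":[0,0,0],"spin":0}]'

```text
time_s: 14.52
ee_pos: [0.552, 0.1935, 0.1012]
eef_rot: [-1.572, 0.001, -0.266]
force: [-0.5, -0.3, -2.6]
grip_width: 0.0135
```

```bash
python3 - <<'E'
from h import *
import pickle
o=get_obs();c=cams.calibration("wrist");im=cams.camera("wrist")
print(o["time_s"],o["ee_pos"],o["eef_rot"],o["force"],o["moment"],o["grip_width"])
cv2.imwrite("pics/w_held2.png",im);pickle.dump((o,c),open("w_held.pkl","wb"))
s=cams.camera("scene");cv2.imwrite("pics/s_held2.png",cv2.resize(s[120:260,220:420],None,fx=3.5,fy=3.5))
E
```

```text
14.5167 [0.55202933 0.19352782 0.10118827] [-1.57167599e+00  1.45953773e-03 -2.66061961e-01] [-0.47270745 -0.2505263  -2.57756166] [-0.09008075 -0.05701213 -0.05713124] 0.013537425326150567
```

View pics/w_held2.png

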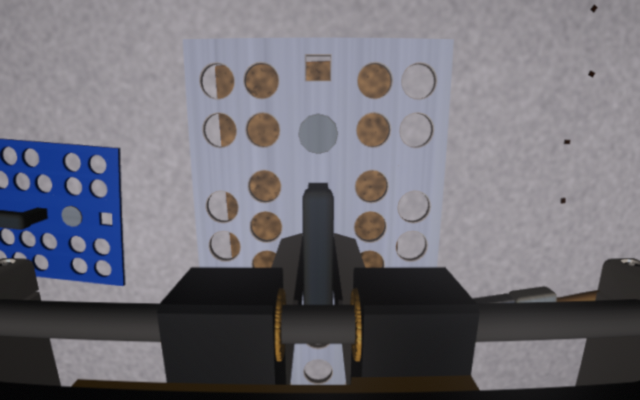

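View pics/s_held2.png

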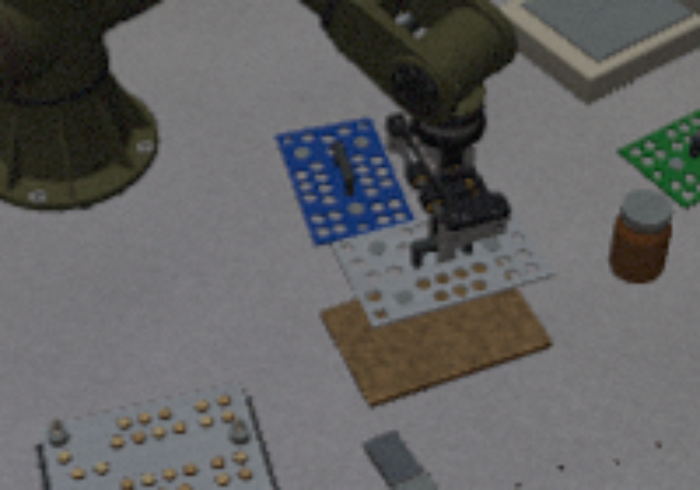

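```bash
python3 - <<'E'
from h import *
import pickle
o,c=pickle.load(open("w_held.pkl","rb"));e=o["ee_pos"];yw=o["eef_rot"][2]
X=np.array([np.cos(yw),np.sin(yw),0]);Y=np.array([-np.sin(yw),np.cos(yw),0])
B=np.array([e[0],e[1],e[2]+.0247])
for n,x,y,z in(("hole2",0,.092,.004),("land2",0,.06,.006),("cornL",-.066,.106,.004),("cornR",.066,.106,.004),("barend",0,.037,.038)):
    print(n,proj(c,B+X*x+Y*y+[0,0,z]).round(1))
E
python3 - <<'E'
import cv2
a=cv2.imread("pics/w_held2.png");cv2.imwrite("pics/w_held2c.png",cv2.resize(a[20:220,170:470],None,fx=2.6,fy=2.6,interpolation=cv2.INTER_CUBIC))
E
```

```text
hole2 [320.2  68.8]
land2 [320.1 134.7]
cornL [185.4  40.4]
cornR [454.9  40.4]
barend [320.5 191.7]
```

View pics/w_held2c.png

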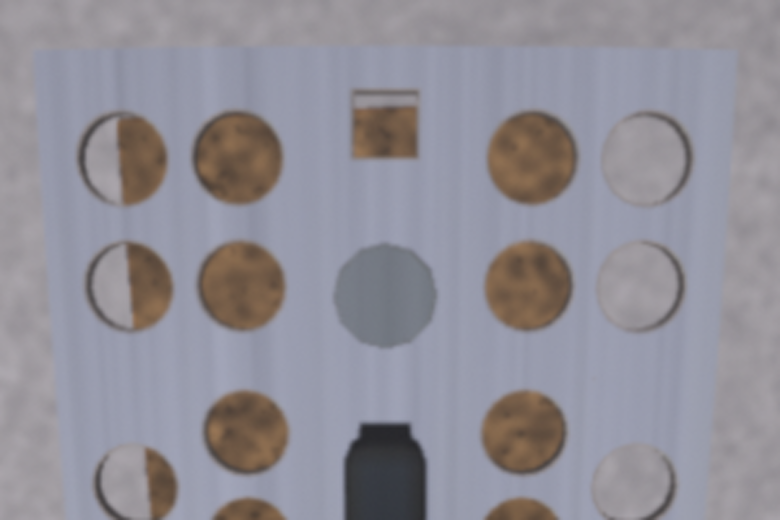

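Gripped and level: hole2 seen at (318,68) and land2 at (318,133), against predictions of (320,69) and (320,135). Carrying to the tray.

Emit:
step_arm --plan '[{"grip":1,"slide":[0.003,0,-0.0129],"spin":0},{"grip":1,"slide":[0.0064,0,-0.0257],"spin":0},{"grip":1,"slide":[0.0064,0,-0.0257],"spin":0},{"grip":1,"slide":[0.0064,0,-0.0257],"spin":0},{"grip":1,"slide":[0.0064,0,-0.0257],"spin":0},{"grip":1,"slide":[0.0064,0,-0.0257],"spin":0},{"grip":1,"slide":[0.0064,0,-0.0257],"spin":0},{"grip":1,"slide":[0.0064,0,-0.0257],"spin":0},{"grip":1,"slide":[0.0064,0,-0.0257],"spin":0},{"grip":1,"slide":[0.0064,0,-0.0257],"spin":0},{"grip":1,"slide":[0.0064,0,-0.0257],"spin":0},{"grip":1,"slide":[0.0064,0,-0.0257],"spin":0},{"grip":1,"slide":[0.0064,0,-0.0257],"spin":0},{"grip":1,"slide":[0.0064,0,-0.0257],"spin":0},{"grip":1,"slide":[0.0028,0,-0.0133],"spin":0},{"grip":1,"slide":[0,0,0],"spin":1.1},{"grip":1,"slide":[0,0,0],"spin":2.1},{"grip":1,"slide":[0,0,0],"spin":1.04},{"grip":1,"slide":[0,0,0],"spin":0},{"grip":1,"slide":[0,0,0],"spin":0}]'

```text
time_s: 16.28
ee_pos: [0.5437, -0.1767, 0.1022]
eef_rot: [-1.571, 0.0, -0.339]
force: [0.6, -0.4, -3.0]
grip_width: 0.0137
```

Emit:
step_arm --plan '[{"grip":1,"slide":[0,0,0],"spin":0},{"grip":1,"slide":[0,0,0],"spin":0}]'

```text
time_s: 16.45
ee_pos: [0.5438, -0.177, 0.1023]
eef_rot: [-1.571, 0.0, -0.339]
force: [-0.1, -0.1, -3.6]
grip_width: 0.0135
```

```bash
cat > snap.py <<'E'
from h import *
import pickle,sys
n=sys.argv[1]
o=get_obs();c=cams.calibration("wrist");im=cams.camera("wrist");t=cams.camera("top");s=cams.camera("scene")
print(o["time_s"],o["ee_pos"].round(4),o["eef_rot"].round(4),o["force"].round(2),o["grip_width"])
pickle.dump((o,c,im,t,s),open(f"{n}.pkl","wb"))
g=lambda a:np.clip((a/255.)**.6*255,0,255).astype(np.uint8)
cv2.imwrite(f"pics/{n}_w.png",cv2.resize(g(im[0:250,170:470]),None,fx=2.4,fy=2.4,interpolation=cv2.INTER_CUBIC))
cv2.imwrite(f"pics/{n}_s.png",cv2.resize(g(s[200:300,210:330]),None,fx=5,fy=5,interpolation=cv2.INTER_CUBIC))
cv2.imwrite(f"pics/{n}_t.png",cv2.resize(g(t[140:240,340:460]),None,fx=5,fy=5,interpolation=cv2.INTER_CUBIC))
E
python3 snap.py n1
```

```text
16.45 [ 0.5438 -0.177   0.1023] [-1.5708  0.     -0.339 ] [-0.08 -0.09 -3.59] 0.013466236558148787
```

View pics/n1_w.png

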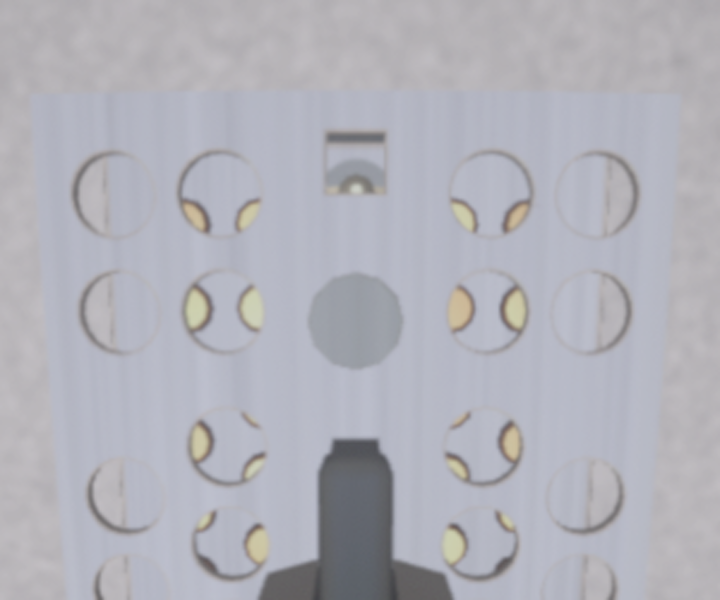

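View pics/n1_s.png

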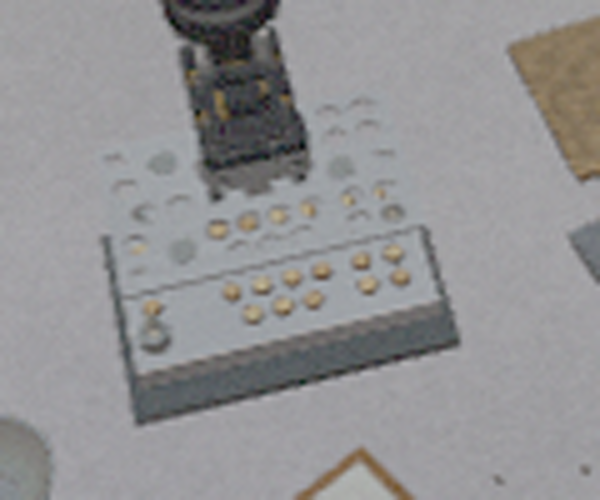

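View pics/n1_t.png

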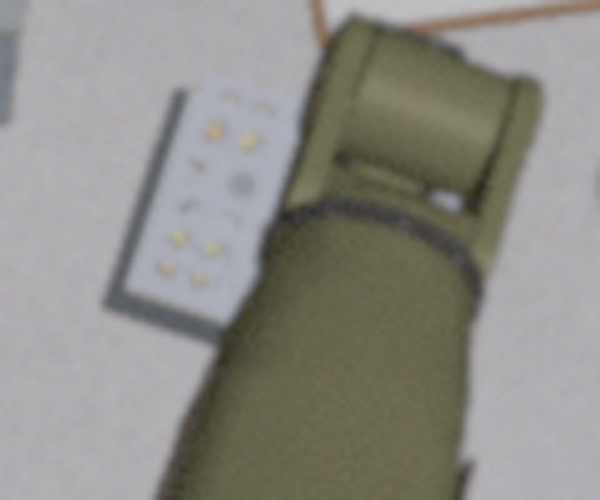

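```bash
python3 - <<'E'
from h import *
import pickle
o,c,im,t,s=pickle.load(open("n1.pkl","rb"));e=o["ee_pos"];yw=o["eef_rot"][2]
X=np.array([np.cos(yw),np.sin(yw),0]);Y=np.array([-np.sin(yw),np.cos(yw),0])
u=lambda x,y:(170+(x+.5)/2.4-.5,(y+.5)/2.4-.5)
zu=e[2]+.0247
h=onplane(c,*u(356,163),zu+.004);tip=onplane(c,*u(356,187),.086)
d=(tip-h)[:2]
print("tip-hole X,Y mm",1e3*(d@X[:2]),1e3*(d@Y[:2]), "hole rel ee",1e3*((h-e)[:2]@X[:2]),1e3*((h-e)[:2]@Y[:2]))
l=onplane(c,*u(355.5,320),zu+.006);print("land rel ee",1e3*((l-e)[:2]@X[:2]),1e3*((l-e)[:2]@Y[:2]))
# top face hole extents
for yy in(133,194):
    q=onplane(c,*u(356,yy),zu+.004);print(1e3*((q-e)[:2]@Y[:2]))
C=np.array([.5427,-.1769]);th=-.340
print("tray by first meas: c-ee",1e3*((C-e[:2])@X[:2]),1e3*((C-e[:2])@Y[:2]))
E
```

```text
tip-hole X,Y mm 0.06337746753109609 0.5389596266657907 hole rel ee -1.0744921990017737 92.41156169974579
land rel ee -1.1868590222403976 60.696511444078205
98.28112780424422
86.28469972250116
tray by first meas: c-ee -1.0443966032894956 -0.29185952619282146
```

The tip sits under hole2 within about 0.5 mm in both axes. Lowering onto the tapers.

Emit:
step_arm --plan '[{"grip":1,"slide":[0,0.008,0],"spin":0},{"grip":1,"slide":[0,0.014,0],"spin":0},{"grip":1,"slide":[0,0.008,0],"spin":0},{"grip":1,"slide":[0,0.005,0],"spin":0},{"grip":1,"slide":[0,0.004,0],"spin":0},{"grip":1,"slide":[0,0.004,0],"spin":0},{"grip":1,"slide":[0,0.003,0],"spin":0},{"grip":1,"slide":[0,0,0],"spin":0},{"grip":1,"slide":[0,0,0],"spin":0},{"grip":1,"slide":[0,0,0],"spin":0}]'

```text
time_s: 17.43
ee_pos: [0.544, -0.1774, 0.0566]
eef_rot: [-1.571, -0.001, -0.34]
force: [0.6, -0.1, -3.2]
grip_width: 0.0134
```

```bash
python3 snap.py n2
```

```text
17.4333 [ 0.544  -0.1774  0.0566] [-1.5708e+00 -6.0000e-04 -3.4000e-01] [ 0.6  -0.1  -3.15] 0.0134351780074059
```

View pics/n2_w.png

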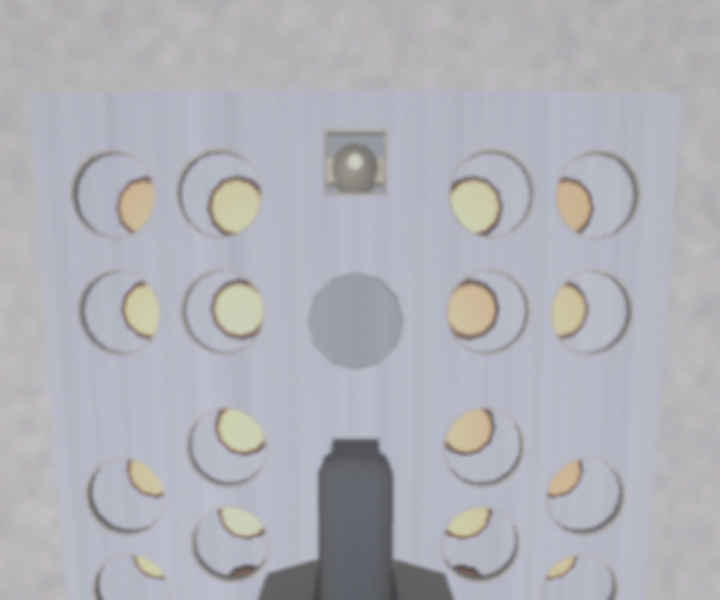

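View pics/n2_s.png

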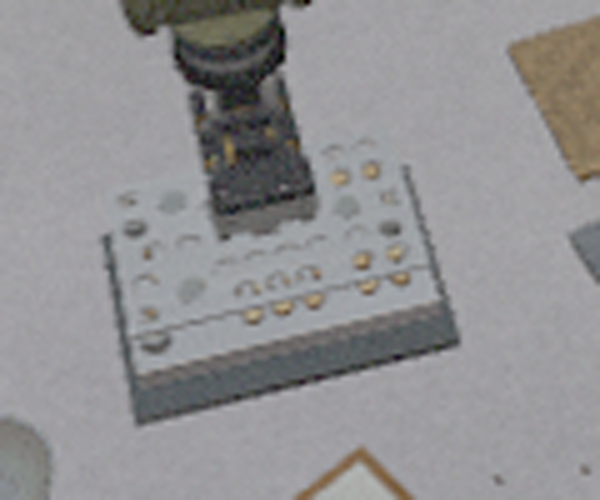

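```bash
python3 - <<'E'
from h import *
import pickle
o,c,im,t,s=pickle.load(open("n2.pkl","rb"));e=o["ee_pos"]
cs=cams.calibration("scene")
def P(yw,C,x,y,z):
    X=np.array([np.cos(yw),np.sin(yw)]);Y=np.array([-np.sin(yw),np.cos(yw)])
    return ((proj(cs,np.array([*(np.array(C)+X*x+Y*y),z]))-[210,200]+.5)*5).round()
T=(.5427,-.1769)
for n,x,y in(("0",-.052,-.092),("1",.052,-.092),("2",0,.092)):
    print(n,"tip",P(-.34,T,x,y,.086),"sh",P(-.34,T,x,y,.064),"hole@.085",P(-.34,e[:2],x-.001,y,.085),)
for x,y in((.066,-.106),(.066,.106),(-.066,-.106),(-.066,.106)):print("plate corner",P(-.34,e[:2],x-.001,y,.085), "tray deck corner z.05",P(-.34,T,x/.066*.075,y/.106*.11,.05))
for x,y in((-.04,-.06),(.04,-.06),(0,.06)):print("land",P(-.34,e[:2],x-.001,y,.087))
E
```

```text
0 tip [124. 198.] sh [129. 216.] hole@.085 [124. 199.]
1 tip [146. 312.] sh [151. 330.] hole@.085 [146. 314.]
2 tip [387. 195.] sh [389. 213.] hole@.085 [387. 196.]
plate corner [129. 335.] tray deck corner z.05 [133. 374.]
plate corner [428. 262.] tray deck corner z.05 [439. 299.]
plate corner [102. 189.] tray deck corner z.05 [103. 209.]
plate corner [385. 124.] tray deck corner z.05 [391. 143.]
land [170. 200.]
land [188. 287.]
land [344. 204.]
```

```bash
python3 - <<'E'
import pickle,cv2,numpy as np
g=lambda a:np.clip((a/255.)**.6*255,0,255).astype(np.uint8)
s=pickle.load(open("n2.pkl","rb"))[4]
cv2.imwrite("pics/n2_sz.png",cv2.resize(g(s[230:290,228:308]),None,fx=9,fy=9,interpolation=cv2.INTER_CUBIC))
E
```

```text
(no output)
```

View pics/n2_sz.png

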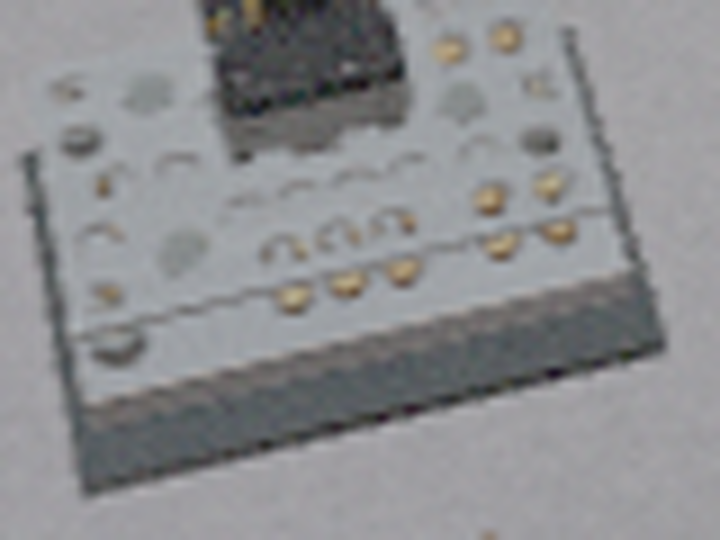

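Plate lands are at the predicted pixels and pale tips show inside all three holes. Lowering onto the barbs.

Emit:
step_arm --plan '[{"grip":1,"slide":[0,0.003,0],"spin":0},{"grip":1,"slide":[0,0.003,0],"spin":0},{"grip":1,"slide":[0,0.002,0],"spin":0},{"grip":1,"slide":[0,0.0005,0],"spin":0},{"grip":1,"slide":[0,0,0],"spin":0},{"grip":1,"slide":[0,0,0],"spin":0},{"grip":1,"slide":[0,0,0],"spin":0}]'

```text
time_s: 18.17
ee_pos: [0.5437, -0.1773, 0.0477]
eef_rot: [-1.571, 0.0, -0.34]
force: [0.1, 0.2, -2.8]
grip_width: 0.0133
```

```bash
python3 snap.py n3
```

```text
18.1667 [ 0.5437 -0.1773  0.0477] [-1.5708e+00  1.0000e-04 -3.4000e-01] [ 0.07  0.17 -2.82] 0.013348791647570742
```

View pics/n3_w.png

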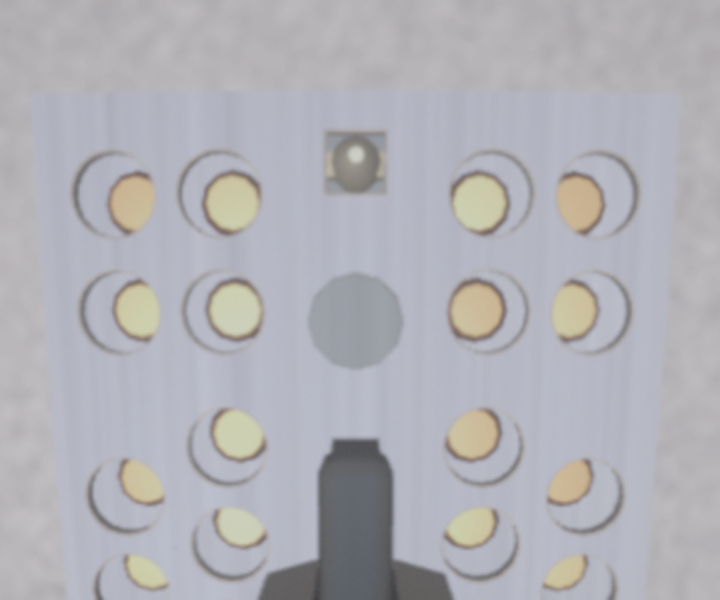

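Emit:
step_arm --plan '[{"grip":1,"slide":[0,0.0008,0],"spin":0},{"grip":1,"slide":[0,0,0],"spin":0},{"grip":1,"slide":[0,0,0],"spin":0}]'

```text
time_s: 18.57
ee_pos: [0.5438, -0.1773, 0.0471]
eef_rot: [-1.571, -0.0, -0.34]
force: [0.1, -0.1, 0.2]
grip_width: 0.0136
```

Emit:
step_arm --plan '[{"grip":0.2,"slide":[0,0,0],"spin":0},{"grip":0.2,"slide":[0,0,0],"spin":0},{"grip":0.2,"slide":[0,0,0],"spin":0},{"grip":0.2,"slide":[0,0,0],"spin":0},{"grip":0.2,"slide":[0,0,0],"spin":0},{"grip":0.2,"slide":[0,0,0],"spin":0},{"grip":0.2,"slide":[0,0,0],"spin":0}]'

```text
time_s: 19.15
ee_pos: [0.5437, -0.1773, 0.0469]
eef_rot: [-1.571, 0.0, -0.34]
force: [0.3, -0.7, -0.1]
grip_width: 0.0376
```

Weight transferred (force about 0), so the plate rests on the barbs. Raising clear of the bar and checking.

Emit:
step_arm --plan '[{"grip":0.2,"slide":[0,-0.005,0],"spin":0},{"grip":0.2,"slide":[0,-0.015,0],"spin":0},{"grip":0.2,"slide":[0,-0.02,0],"spin":0},{"grip":0.2,"slide":[0,-0.025,0],"spin":0},{"grip":1,"slide":[0,-0.01,0],"spin":0},{"grip":1,"slide":[0,-0.005,-0.02],"spin":0},{"grip":1,"slide":[0,0,-0.02],"spin":0},{"grip":1,"slide":[-0.02,0,-0.02],"spin":0},{"grip":1,"slide":[-0.02,0,0],"spin":0},{"grip":1,"slide":[0,0,0],"spin":0},{"grip":1,"slide":[0,0,0],"spin":0}]'

```text
time_s: 20.07
ee_pos: [0.4858, -0.2207, 0.1271]
eef_rot: [-1.571, -0.0, -0.341]
force: [-0.3, -0.1, 0.7]
grip_width: 0.0002
```

```bash
sed -i 's/im\[0:250,170:470\]/im[0:250,120:520]/; s/fx=2.4,fy=2.4/fx=2,fy=2/' snap.py; python3 snap.py n4
```

```text
20.0667 [ 0.4858 -0.2207  0.1271] [-1.5708e+00 -5.0000e-04 -3.4060e-01] [-0.33 -0.07  0.71] 0.0001964432858398407
```

View pics/n4_w.png

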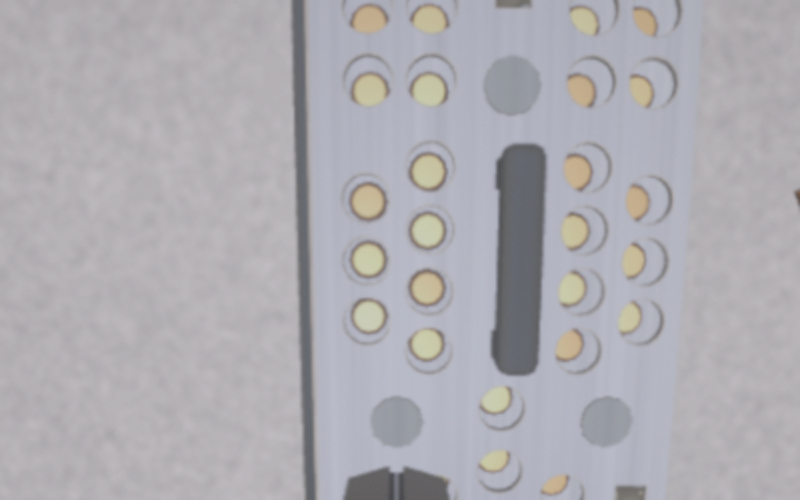

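View pics/n4_s.png

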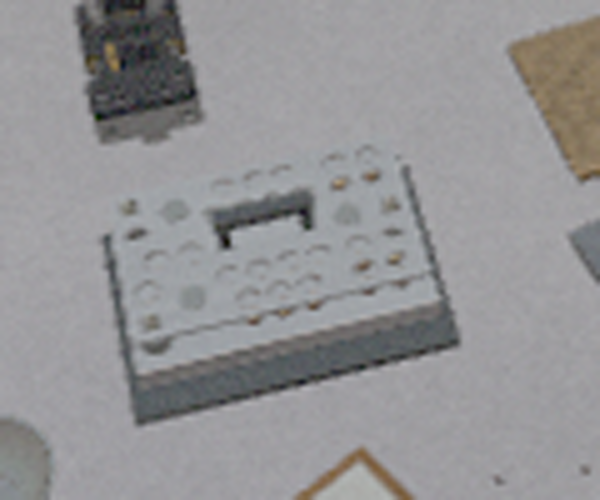

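The plate rests level on the barbs with the tips through. The closed fingers are in line with land0 at crop (397,420). Going down to find contact.

Emit:
step_arm --plan '[{"grip":1,"slide":[0,0.025,0],"spin":0},{"grip":1,"slide":[0,0.025,0],"spin":0},{"grip":1,"slide":[0,0.012,0],"spin":0},{"grip":1,"slide":[0,0.003,0],"spin":0},{"grip":1,"slide":[0,0.003,0],"spin":0},{"grip":1,"slide":[0,0.003,0],"spin":0},{"grip":1,"slide":[0,0.003,0],"spin":0},{"grip":1,"slide":[0,0,0],"spin":0}]'

```text
time_s: 20.88
ee_pos: [0.4862, -0.2206, 0.0531]
eef_rot: [-1.571, -0.0, -0.34]
force: [0.1, -0.2, -0.5]
grip_width: 0.0005
```

Emit:
step_arm --plan '[{"grip":1,"slide":[0,0.002,0],"spin":0},{"grip":1,"slide":[0,0.002,0],"spin":0},{"grip":1,"slide":[0,0,0],"spin":0}]'

```text
time_s: 21.13
ee_pos: [0.486, -0.2205, 0.0488]
eef_rot: [-1.571, 0.0, -0.34]
force: [0.2, -0.0, -0.7]
grip_width: 0.0004
```

Emit:
step_arm --plan '[{"grip":1,"slide":[0,0.002,0],"spin":0},{"grip":1,"slide":[0,0.002,0],"spin":0},{"grip":1,"slide":[0,0,0],"spin":0}]'

```text
time_s: 21.38
ee_pos: [0.4859, -0.2205, 0.0446]
eef_rot: [-1.571, 0.0, -0.34]
force: [0.7, 0.3, 0.1]
grip_width: 0.0005
```

Emit:
step_arm --plan '[{"grip":1,"slide":[0,0.002,0],"spin":0},{"grip":1,"slide":[0,0.002,0],"spin":0},{"grip":1,"slide":[0,0,0],"spin":0}]'

```text
time_s: 21.63
ee_pos: [0.4861, -0.2206, 0.0408]
eef_rot: [-1.571, -0.0, -0.34]
force: [-1.3, 1.6, 4.4]
grip_width: 0.0005
```

Emit:
step_arm --plan '[{"grip":1,"slide":[0,0.0015,0],"spin":0},{"grip":1,"slide":[0,0.0015,0],"spin":0},{"grip":1,"slide":[0,0,0],"spin":0}]'

```text
time_s: 21.88
ee_pos: [0.4862, -0.2207, 0.0383]
eef_rot: [-1.571, -0.0, -0.34]
force: [-3.4, 0.3, 8.6]
grip_width: 0.0003
```

Emit:
step_arm --plan '[{"grip":1,"slide":[0,0.001,0],"spin":0},{"grip":1,"slide":[0,0.001,0],"spin":0},{"grip":1,"slide":[0,0,0],"spin":0}]'

```text
time_s: 22.13
ee_pos: [0.4862, -0.2207, 0.0366]
eef_rot: [-1.571, -0.001, -0.34]
force: [-3.1, 0.6, 10.3]
grip_width: 0.0006
```

Emit:
step_arm --plan '[{"grip":1,"slide":[0,0.001,0],"spin":0},{"grip":1,"slide":[0,0.001,0],"spin":0},{"grip":1,"slide":[0,0,0],"spin":0}]'

```text
time_s: 22.38
ee_pos: [0.4863, -0.2207, 0.0348]
eef_rot: [-1.571, -0.001, -0.34]
force: [-4.4, 1.1, 12.4]
grip_width: 0.0006
```

Emit:
step_arm --plan '[{"grip":1,"slide":[0,0.001,0],"spin":0},{"grip":1,"slide":[0,0.001,0],"spin":0},{"grip":1,"slide":[0,0,0],"spin":0}]'

```text
time_s: 22.63
ee_pos: [0.4864, -0.2208, 0.033]
eef_rot: [-1.571, -0.001, -0.34]
force: [-4.1, 2.1, 14.4]
grip_width: 0.0005
```

Emit:
step_arm --plan '[{"grip":1,"slide":[0,0.001,0],"spin":0},{"grip":1,"slide":[0,0.0005,0],"spin":0},{"grip":1,"slide":[0,0,0],"spin":0}]'

```text
time_s: 22.88
ee_pos: [0.4865, -0.2208, 0.0313]
eef_rot: [-1.571, -0.001, -0.34]
force: [-2.7, 0.9, 10.6]
grip_width: 0.0007
```

The force fell from 14.4 to 10.6 N, so standoff0 has likely clicked. Retracting and moving over land1.

Emit:
step_arm --plan '[{"grip":1,"slide":[0,-0.006,0],"spin":0},{"grip":1,"slide":[0,-0.02,0],"spin":0},{"grip":1,"slide":[0,-0.02,0],"spin":0},{"grip":1,"slide":[0.01,-0.02,0],"spin":0},{"grip":1,"slide":[0.035,0,0],"spin":0},{"grip":1,"slide":[0.035,0,0],"spin":0},{"grip":1,"slide":[0,0,0],"spin":0},{"grip":1,"slide":[0,0,0],"spin":0}]'

```text
time_s: 23.55
ee_pos: [0.5617, -0.2472, 0.0953]
eef_rot: [-1.571, 0.002, -0.34]
force: [-0.6, 0.4, -0.6]
grip_width: 0.0005
```

```bash
python3 snap.py n5
```

```text
23.55 [ 0.5617 -0.2472  0.0953] [-1.5705e+00  1.5000e-03 -3.3970e-01] [-0.59  0.42 -0.56] 0.000501402279915355
```

View pics/n5_w.png

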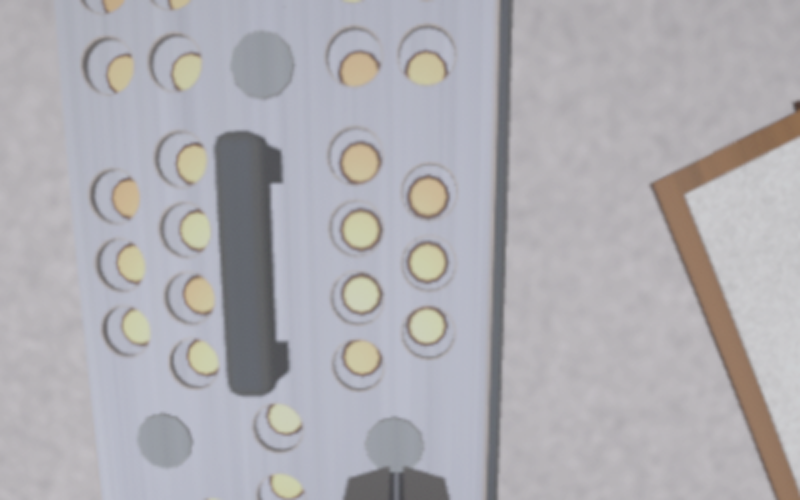

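View pics/n5_s.png

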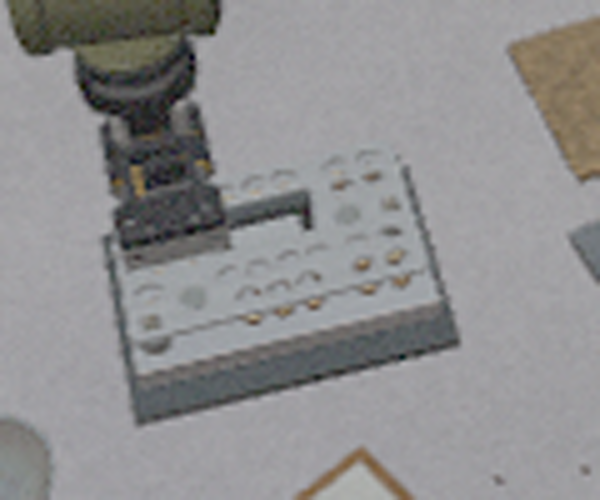

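The left side sits lower (land0 looks smaller than land1), which fits a clicked standoff0. Pressing land1.

Emit:
step_arm --plan '[{"grip":1,"slide":[0,0.025,0],"spin":0},{"grip":1,"slide":[0,0.018,0],"spin":0},{"grip":1,"slide":[0,0.005,0],"spin":0},{"grip":1,"slide":[0,0.003,0],"spin":0},{"grip":1,"slide":[0,0.003,0],"spin":0},{"grip":1,"slide":[0,0,0],"spin":0},{"grip":1,"slide":[0,0,0],"spin":0}]'

```text
time_s: 24.28
ee_pos: [0.5617, -0.2474, 0.0435]
eef_rot: [-1.571, -0.001, -0.34]
force: [-1.1, -0.4, 1.7]
grip_width: 0.0004
```

Emit:
step_arm --plan '[{"grip":1,"slide":[0,0.001,0],"spin":0},{"grip":1,"slide":[0,0.001,0],"spin":0},{"grip":1,"slide":[0,0,0],"spin":0}]'

```text
time_s: 24.53
ee_pos: [0.5618, -0.2474, 0.041]
eef_rot: [-1.571, -0.001, -0.34]
force: [-0.2, -0.3, 4.9]
grip_width: 0.0008
```

Emit:
step_arm --plan '[{"grip":1,"slide":[0,0.0015,0],"spin":0},{"grip":1,"slide":[0,0.0015,0],"spin":0},{"grip":1,"slide":[0,0,0],"spin":0}]'

```text
time_s: 24.78
ee_pos: [0.5619, -0.2474, 0.0381]
eef_rot: [-1.571, -0.001, -0.34]
force: [-2.1, 0.5, 8.4]
grip_width: 0.0005
```

Emit:
step_arm --plan '[{"grip":1,"slide":[0,0.001,0],"spin":0},{"grip":1,"slide":[0,0.001,0],"spin":0},{"grip":1,"slide":[0,0,0],"spin":0}]'

```text
time_s: 25.03
ee_pos: [0.5619, -0.2475, 0.0364]
eef_rot: [-1.571, -0.002, -0.34]
force: [-3.2, 0.9, 10.4]
grip_width: 0.0001
```

Emit:
step_arm --plan '[{"grip":1,"slide":[0,0.001,0],"spin":0},{"grip":1,"slide":[0,0.001,0],"spin":0},{"grip":1,"slide":[0,0,0],"spin":0}]'

```text
time_s: 25.28
ee_pos: [0.562, -0.2475, 0.0347]
eef_rot: [-1.571, -0.002, -0.34]
force: [-3.8, 1.5, 12.9]
grip_width: 0.0002
```

Emit:
step_arm --plan '[{"grip":1,"slide":[0,0.001,0],"spin":0},{"grip":1,"slide":[0,0.0005,0],"spin":0},{"grip":1,"slide":[0,0,0],"spin":0}]'

```text
time_s: 25.53
ee_pos: [0.5621, -0.2475, 0.0334]
eef_rot: [-1.571, -0.002, -0.34]
force: [-5.4, 1.8, 14.6]
grip_width: 0.0006
```

Emit:
step_arm --plan '[{"grip":1,"slide":[0,0.001,0],"spin":0},{"grip":1,"slide":[0,0.0005,0],"spin":0},{"grip":1,"slide":[0,0,0],"spin":0}]'

```text
time_s: 25.78
ee_pos: [0.5621, -0.2475, 0.0322]
eef_rot: [-1.571, -0.002, -0.34]
force: [-5.1, 2.4, 17.1]
grip_width: 0.0003
```

Emit:
step_arm --plan '[{"grip":1,"slide":[0,0.0007,0],"spin":0},{"grip":1,"slide":[0,0,0],"spin":0},{"grip":1,"slide":[0,0,0],"spin":0}]'

```text
time_s: 26.03
ee_pos: [0.5622, -0.2476, 0.0317]
eef_rot: [-1.571, -0.002, -0.34]
force: [-4.4, 2.3, 16.5]
grip_width: 0.0003
```

Emit:
step_arm --plan '[{"grip":1,"slide":[0,0.0008,0],"spin":0},{"grip":1,"slide":[0,0,0],"spin":0},{"grip":1,"slide":[0,0,0],"spin":0}]'

```text
time_s: 26.28
ee_pos: [0.5623, -0.2476, 0.031]
eef_rot: [-1.571, -0.003, -0.34]
force: [-5.9, 1.9, 19.1]
grip_width: 0.0005
```

Emit:
step_arm --plan '[{"grip":1,"slide":[-0.0008,-0.0004,0],"spin":0},{"grip":1,"slide":[0,0,0],"spin":0}]'

```text
time_s: 26.45
ee_pos: [0.5622, -0.2476, 0.0318]
eef_rot: [-1.571, -0.005, -0.34]
force: [-1.2, 1.4, 17.4]
grip_width: 0.0006
```

Emit:
step_arm --plan '[{"grip":1,"slide":[-0.0002,0.0007,0],"spin":0},{"grip":1,"slide":[0,0,0],"spin":0}]'

```text
time_s: 26.62
ee_pos: [0.5622, -0.2476, 0.0311]
eef_rot: [-1.571, -0.005, -0.34]
force: [-1.1, 0.8, 18.0]
grip_width: 0.0005
```

Emit:
step_arm --plan '[{"grip":1,"slide":[0,0.0005,0],"spin":0},{"grip":1,"slide":[0,0,0],"spin":0}]'

```text
time_s: 26.78
ee_pos: [0.5622, -0.2476, 0.0306]
eef_rot: [-1.571, -0.005, -0.34]
force: [0.0, 1.6, 19.3]
grip_width: 0.0005
```

```bash
python3 snap.py n6; python3 - <<'E'
import pickle,cv2,numpy as np
g=lambda a:np.clip((a/255.)**.6*255,0,255).astype(np.uint8)
a=pickle.load(open("n5.pkl","rb"))[4];b=pickle.load(open("n6.pkl","rb"))[4]
f=lambda s:cv2.resize(g(s[235:290,228:308]),None,fx=9,fy=5*1.0,interpolation=cv2.INTER_CUBIC)
f=lambda s:cv2.resize(g(s[235:290,228:283]),(400,400),interpolation=cv2.INTER_CUBIC)
cv2.imwrite("pics/cmp.png",np.hstack([f(a),f(b)]))
E
```

```text
26.7833 [ 0.5622 -0.2476  0.0306] [-1.5712 -0.005  -0.34  ] [1.000e-02 1.560e+00 1.934e+01] 0.0004575147052362906
```

View pics/cmp.png

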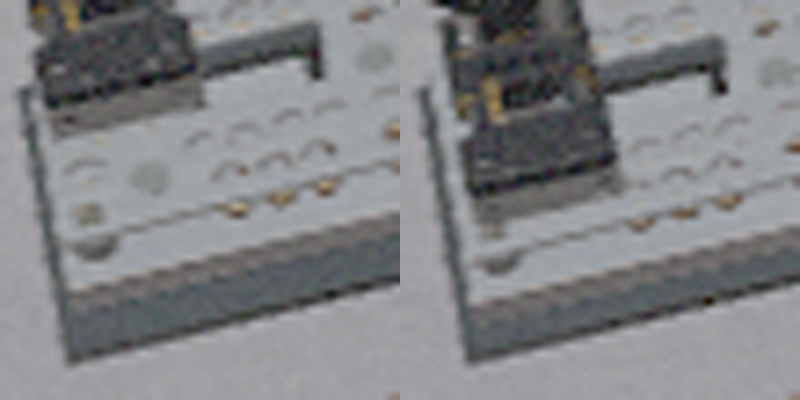

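View pics/n6_w.png

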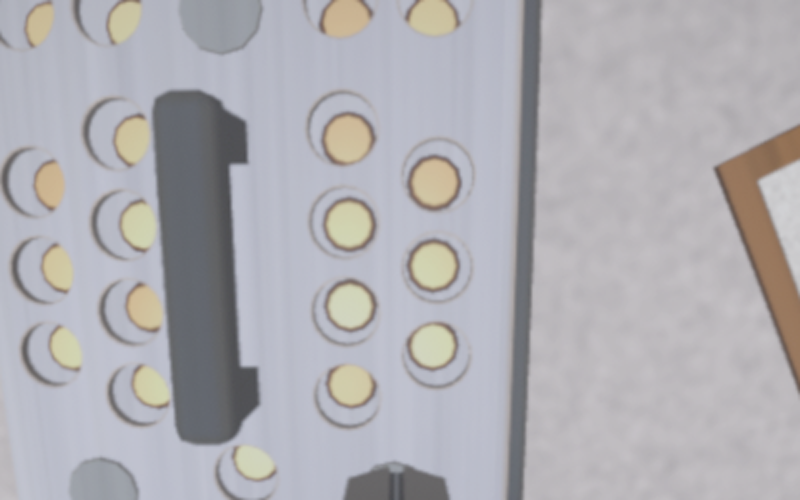

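Not clicked at about 19 N, and the tray is near its allowance, so no harder there. I'll back off and press closer to the standoff, where the leverage is better. That spot is on the bare plate, just short of the post.

Emit:
step_arm --plan '[{"grip":1,"slide":[0,-0.006,0],"spin":0},{"grip":1,"slide":[0,-0.012,0],"spin":0},{"grip":1,"slide":[0,-0.012,0],"spin":0},{"grip":1,"slide":[0.014,0,-0.017],"spin":0},{"grip":1,"slide":[0,0,0],"spin":0},{"grip":1,"slide":[0,0,0],"spin":0}]'

```text
time_s: 27.43
ee_pos: [0.5679, -0.2679, 0.0582]
eef_rot: [-1.571, 0.0, -0.341]
force: [-0.1, 1.1, -0.1]
grip_width: 0.0006
```

```bash
python3 snap.py n7
```

```text
27.4333 [ 0.5679 -0.2679  0.0582] [-1.5707e+00  2.0000e-04 -3.4090e-01] [-0.12  1.13 -0.09] 0.0005708232226009611
```

View pics/n7_s.png

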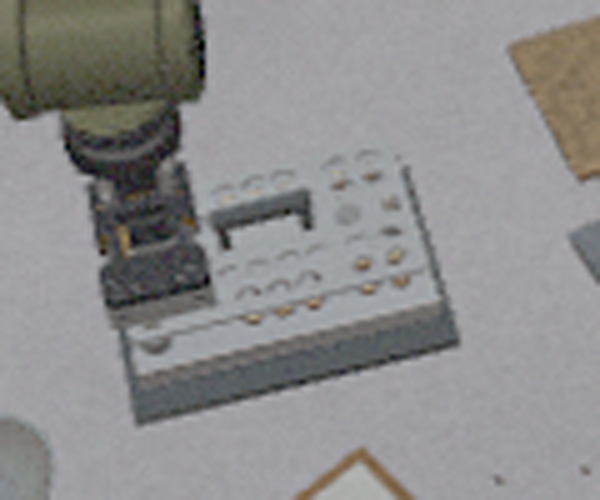

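View pics/n7_w.png

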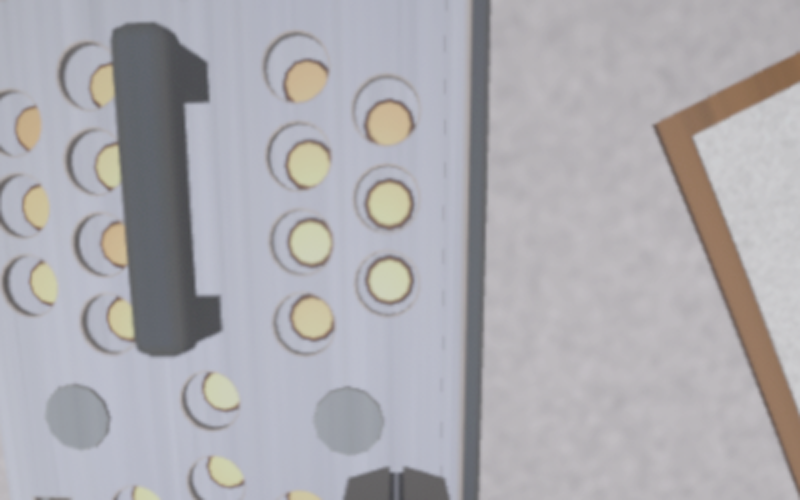

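Emit:
step_arm --plan '[{"grip":1,"slide":[0,0.004,0],"spin":0},{"grip":1,"slide":[0,0.004,0],"spin":0},{"grip":1,"slide":[0,0.003,0],"spin":0},{"grip":1,"slide":[0,0,0],"spin":0},{"grip":1,"slide":[0,0,0],"spin":0}]'

```text
time_s: 28.0
ee_pos: [0.5679, -0.2674, 0.0468]
eef_rot: [-1.571, 0.001, -0.34]
force: [-0.1, 0.3, -0.4]
grip_width: 0.0003
```

Emit:
step_arm --plan '[{"grip":1,"slide":[0,0.002,0],"spin":0},{"grip":1,"slide":[0,0.002,0],"spin":0},{"grip":1,"slide":[0,0,0],"spin":0}]'

```text
time_s: 28.25
ee_pos: [0.568, -0.2675, 0.0428]
eef_rot: [-1.571, 0.0, -0.34]
force: [-0.3, 0.1, 0.7]
grip_width: 0.0008
```

Near contact with the plate and no post touched. Pressing in small steps.

Emit:
step_arm --plan '[{"grip":1,"slide":[0,0.0015,0],"spin":0},{"grip":1,"slide":[0,0.0015,0],"spin":0},{"grip":1,"slide":[0,0,0],"spin":0}]'

```text
time_s: 28.5
ee_pos: [0.5681, -0.2676, 0.0402]
eef_rot: [-1.571, -0.0, -0.34]
force: [0.1, 0.5, 3.7]
grip_width: 0.0007
```

Emit:
step_arm --plan '[{"grip":1,"slide":[0,0.0015,0],"spin":0},{"grip":1,"slide":[0,0.0015,0],"spin":0},{"grip":1,"slide":[0,0,0],"spin":0}]'

```text
time_s: 28.75
ee_pos: [0.5682, -0.2676, 0.0374]
eef_rot: [-1.571, -0.0, -0.34]
force: [-2.1, 1.7, 7.6]
grip_width: 0.0007
```

Emit:
step_arm --plan '[{"grip":1,"slide":[0,0.0015,0],"spin":0},{"grip":1,"slide":[0,0.0015,0],"spin":0},{"grip":1,"slide":[0,0,0],"spin":0}]'

```text
time_s: 29.0
ee_pos: [0.5683, -0.2677, 0.0349]
eef_rot: [-1.571, -0.001, -0.34]
force: [-3.6, 1.6, 10.5]
grip_width: 0.0003
```

Emit:
step_arm --plan '[{"grip":1,"slide":[0,0.001,0],"spin":0},{"grip":1,"slide":[0,0.001,0],"spin":0},{"grip":1,"slide":[0,0,0],"spin":0}]'

```text
time_s: 29.25
ee_pos: [0.5684, -0.2678, 0.0332]
eef_rot: [-1.571, -0.001, -0.34]
force: [-2.8, 1.6, 12.6]
grip_width: 0.0004
```

Emit:
step_arm --plan '[{"grip":1,"slide":[0,0.001,0],"spin":0},{"grip":1,"slide":[0,0.0007,0],"spin":0},{"grip":1,"slide":[0,0,0],"spin":0}]'

```text
time_s: 29.5
ee_pos: [0.5686, -0.2678, 0.0318]
eef_rot: [-1.571, -0.002, -0.34]
force: [-4.4, 3.3, 14.1]
grip_width: 0.0004
```

Emit:
step_arm --plan '[{"grip":1,"slide":[0,0.001,0],"spin":0},{"grip":1,"slide":[0,0,0],"spin":0}]'

```text
time_s: 29.67
ee_pos: [0.5687, -0.2678, 0.031]
eef_rot: [-1.571, -0.002, -0.34]
force: [-3.3, 2.5, 14.4]
grip_width: 0.0003
```

Emit:
step_arm --plan '[{"grip":1,"slide":[0,0.001,0],"spin":0},{"grip":1,"slide":[0,0,0],"spin":0}]'

```text
time_s: 29.83
ee_pos: [0.5686, -0.2678, 0.0296]
eef_rot: [-1.571, -0.002, -0.34]
force: [-2.0, 1.3, 8.1]
grip_width: 0.0006
```

Standoff1 clicked: the force fell from 14.4 to 8.1 N. Moving over land2.

Emit:
step_arm --plan '[{"grip":1,"slide":[0,-0.006,0],"spin":0},{"grip":1,"slide":[0,-0.02,0],"spin":0},{"grip":1,"slide":[0,-0.025,0],"spin":0},{"grip":1,"slide":[0,-0.025,0],"spin":0},{"grip":1,"slide":[0,-0.005,0.02],"spin":0},{"grip":1,"slide":[-0.013,0,0.03],"spin":0},{"grip":1,"slide":[-0.013,0,0.03],"spin":0},{"grip":1,"slide":[-0.014,0,0.03],"spin":0},{"grip":1,"slide":[-0.012,0,0.027],"spin":0},{"grip":1,"slide":[0,0,0],"spin":0},{"grip":1,"slide":[0,0,0],"spin":0}]'

```text
time_s: 30.75
ee_pos: [0.5648, -0.12, 0.1097]
eef_rot: [-1.571, -0.0, -0.338]
force: [-0.7, -0.0, -0.1]
grip_width: 0.0003
```

```bash
python3 snap.py n8
```

```text
30.75 [ 0.5648 -0.12    0.1097] [-1.5709e+00 -3.0000e-04 -3.3780e-01] [-0.71 -0.02 -0.06] 0.0002901979982993931
```

View pics/n8_s.png

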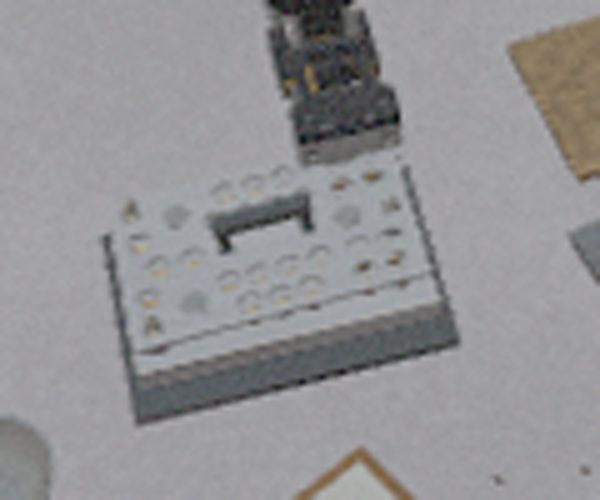

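View pics/n8_w.png

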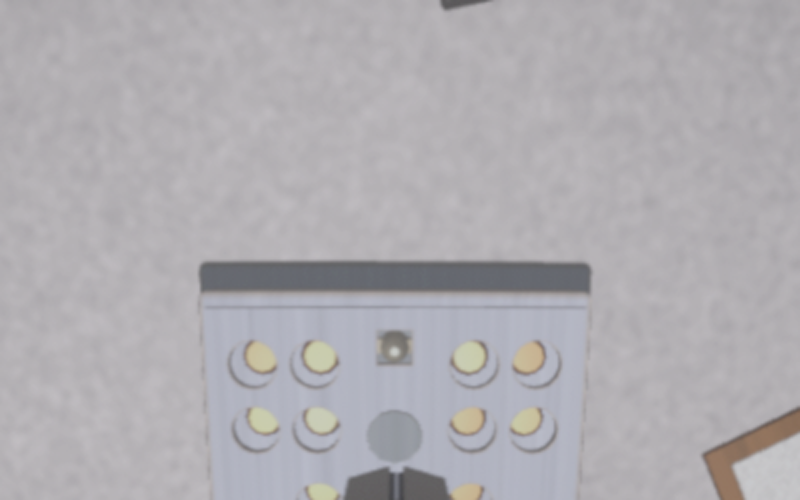

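Both left-end standoffs now stand proud of the plate, so they are home. Fingers are in line with land2. Pressing it.

Emit:
step_arm --plan '[{"grip":1,"slide":[0,0.025,0.003],"spin":0},{"grip":1,"slide":[0,0.025,0],"spin":0},{"grip":1,"slide":[0,0.01,0],"spin":0},{"grip":1,"slide":[0,0.003,0],"spin":0},{"grip":1,"slide":[0,0.003,0],"spin":0},{"grip":1,"slide":[0,0,0],"spin":0},{"grip":1,"slide":[0,0,0],"spin":0}]'

```text
time_s: 31.48
ee_pos: [0.5663, -0.1186, 0.0445]
eef_rot: [-1.571, -0.001, -0.34]
force: [1.1, -0.4, -0.4]
grip_width: 0.0005
```

Emit:
step_arm --plan '[{"grip":1,"slide":[0,0.0015,0],"spin":0},{"grip":1,"slide":[0,0.0015,0],"spin":0},{"grip":1,"slide":[0,0,0],"spin":0}]'

```text
time_s: 31.73
ee_pos: [0.5662, -0.1184, 0.0409]
eef_rot: [-1.571, -0.001, -0.34]
force: [1.9, -0.8, 2.1]
grip_width: 0.0003
```

Emit:
step_arm --plan '[{"grip":1,"slide":[0,0.0015,0],"spin":0},{"grip":1,"slide":[0,0.0015,0],"spin":0},{"grip":1,"slide":[0,0,0],"spin":0}]'

```text
time_s: 31.98
ee_pos: [0.5662, -0.1184, 0.038]
eef_rot: [-1.571, -0.001, -0.34]
force: [0.9, -0.8, 7.0]
grip_width: 0.0007
```

Emit:
step_arm --plan '[{"grip":1,"slide":[0,0.0015,0],"spin":0},{"grip":1,"slide":[0,0.0015,0],"spin":0},{"grip":1,"slide":[0,0,0],"spin":0}]'

```text
time_s: 32.23
ee_pos: [0.5664, -0.1184, 0.0353]
eef_rot: [-1.571, -0.002, -0.34]
force: [-0.1, 0.3, 9.6]
grip_width: 0.0005
```

Emit:
step_arm --plan '[{"grip":1,"slide":[0,0.001,0],"spin":0},{"grip":1,"slide":[0,0.001,0],"spin":0},{"grip":1,"slide":[0,0,0],"spin":0}]'

```text
time_s: 32.48
ee_pos: [0.5664, -0.1184, 0.0336]
eef_rot: [-1.571, -0.002, -0.34]
force: [-1.5, -0.5, 12.5]
grip_width: 0.0004
```

Emit:
step_arm --plan '[{"grip":1,"slide":[0,0.001,0],"spin":0},{"grip":1,"slide":[0,0.0005,0],"spin":0},{"grip":1,"slide":[0,0,0],"spin":0}]'

```text
time_s: 32.73
ee_pos: [0.5665, -0.1184, 0.0323]
eef_rot: [-1.571, -0.002, -0.34]
force: [-2.1, -0.7, 14.6]
grip_width: 0.0007
```

Emit:
step_arm --plan '[{"grip":1,"slide":[0,0.001,0],"spin":0},{"grip":1,"slide":[0,0,0],"spin":0}]'

```text
time_s: 32.9
ee_pos: [0.5664, -0.1184, 0.0309]
eef_rot: [-1.571, -0.002, -0.34]
force: [0.3, -0.1, 6.9]
grip_width: 0.0003
```

The force fell from 14.6 to 6.9 N, so standoff2 clicked. Retracting well clear and checking all three.

Emit:
step_arm --plan '[{"grip":1,"slide":[0,-0.006,0],"spin":0},{"grip":1,"slide":[0,-0.025,0],"spin":0},{"grip":1,"slide":[0,-0.035,0],"spin":0},{"grip":1,"slide":[0,-0.035,0],"spin":0},{"grip":1,"slide":[0,-0.035,-0.03],"spin":0},{"grip":1,"slide":[0,-0.035,-0.04],"spin":0},{"grip":1,"slide":[0,-0.035,-0.04],"spin":0},{"grip":1,"slide":[0,-0.01,-0.02],"spin":0},{"grip":1,"slide":[0,0,0],"spin":0},{"grip":1,"slide":[0,0,0],"spin":0},{"grip":1,"slide":[0,0,0],"spin":0},{"grip":1,"slide":[0,0,0],"spin":0}]'

```text
time_s: 33.9
ee_pos: [0.5291, -0.2206, 0.2264]
eef_rot: [-1.57, 0.002, -0.339]
force: [-0.5, 0.2, 1.4]
grip_width: 0.0006
```

```bash
python3 snap.py n9
```

```text
33.9 [ 0.5291 -0.2206  0.2264] [-1.5704  0.0019 -0.3389] [-0.47  0.2   1.4 ] 0.0005869610166540544
```

View pics/n9_s.png

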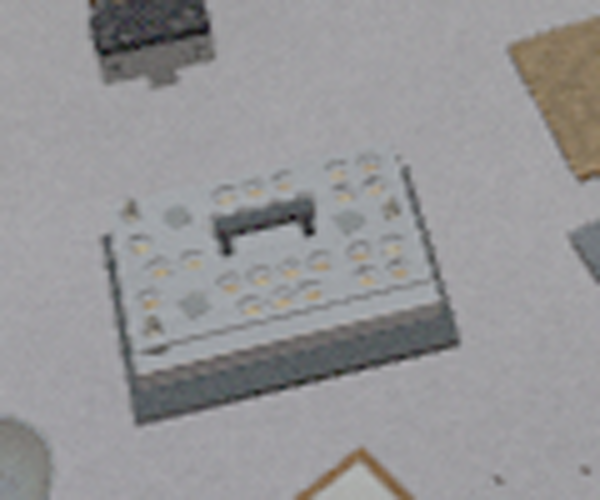

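View pics/n9_w.png

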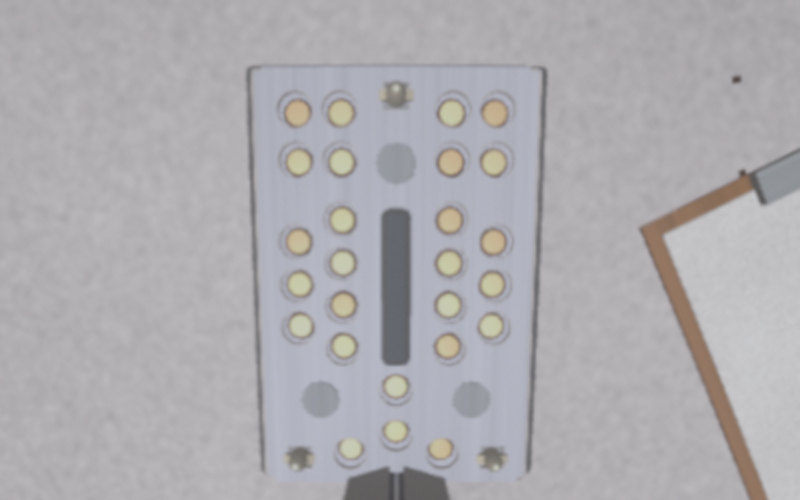

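```bash
python3 - <<'E'
from h import *
import pickle
o,c,im,t,s=pickle.load(open("n9.pkl","rb"));cs=cams.calibration("scene")
w=lambda x,y:(120+(x+.5)/2-.5,(y+.5)/2-.5)
W=[w(320.5,399),w(471.5,399),w(396,163)]
print(fit([(-.04,-.06),(.04,-.06),(0,.06)],[onplane(c,*p,.070)[:2] for p in W]))
S=[(177,216),(194,305),(348,222)]
for p,q in zip(W,S):
    o1,r1=ray(c,*p);o2,r2=ray(cs,210+(q[0]+.5)/5-.5,200+(q[1]+.5)/5-.5)
    A=np.stack([r1,-r2],1);k=np.linalg.lstsq(A,o2-o1,rcond=None)[0]
    a=o1+k[0]*r1;b=o2+k[1]*r2;print("land z",((a+b)/2).round(4),"gap",1e3*np.linalg.norm(a-b))
g=lambda a:np.clip((a/255.)**.6*255,0,255).astype(np.uint8)
z=[cv2.resize(g(im[v-14:v+14,u-14:u+14]),(260,260),interpolation=cv2.INTER_CUBIC) for u,v in((270,229),(366,229),(318,47))]
cv2.imwrite("pics/posts.png",np.hstack(z))
E
```

```text
(array([ 0.54311044, -0.17646408]), np.float64(-0.3391643034782437), array([[ 0.1,  0.1],
       [ 0.1,  0.2],
       [-0.1, -0.3]]))
land z [ 0.4857 -0.2191  0.067 ] gap 2.438566273003438
land z [ 0.5614 -0.2467  0.0655] gap 1.359365919909897
land z [ 0.5633 -0.1193  0.0643] gap 0.6424282444292198
```

View pics/posts.png

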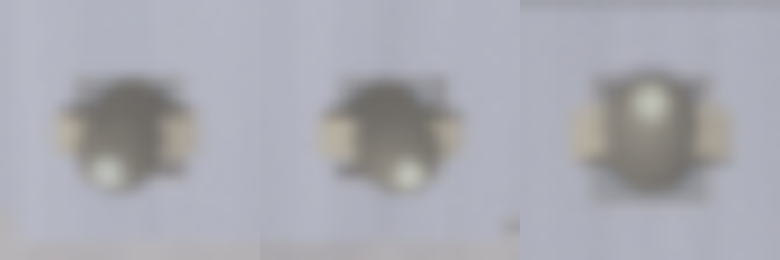

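All three pairs of barbs lie splayed above the plate, so all are snapped. The plate centre is within 0.6 mm of the tray centre, and the fingers are clear. Handing in.

```bash
python3 -c "
from station import *
print(get_obs()['time_s']);print(hand_in())"
```

```text
34.05
the job is handed in; nothing more can be done
None
```

I lifted the aluminium plate by its bar, threaded it over the three posts, and pressed standoffs 0, 1 and 2 in turn until each clicked. Each click showed as a force drop: 14.4 to 10.6 N, 14.4 to 8.1 N and 14.6 to 6.9 N. I then retracted clear and handed in at 34 s; no verdict was reported.

**Last checks**
- The barbs are splayed above the plate at all three posts.
- The plate is centred within about 0.6 mm and 0.001 rad of where I had measured the tray.
- The gripper was well above everything.
- I did not compare the jar, bowl and brush with their start positions. I never worked close to them.

**What failed or disagreed**
- **Missed grasps:** two came before the good one. The first was lifted before the fingers had closed. The second closed above the bar, because the real fingertips end about 34 mm short of the reported TCP.
- **Standoff 1:** it did not click at about 19 N on its land, which sank the tray roughly 13 mm by the force reading. I pressed nearer the post instead, on the bare plate, where it clicked just after 14.4 N.
- **Land heights:** the rough two-view check gave 64–67 mm against about 70 expected. I put that down to calibration and the tray sinking slightly under the plate's weight.

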